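# Pack two mixing spatulas in a sprung tool tray

### The job

Take the wide and the narrow mixing spatula off the sloping rest and pack each in its own compartment of the tray, the wide blade in the wide pocket and the narrow blade in the narrow one. Each blade goes under the steel bar and pushes the sprung stop back until the handle can be laid down inside the tail wall, so that the spatula ends lying flat, underside down, fully home and held by its stop. Let go of both, and leave everything else where it stands.

Things in the scene. Friction and masses are not known exactly. Their poses are not given: they have to be found in the camera images.
- wide_spatula_mid (a point): Centre of the wide spatula's handle, half-way up. x runs along to the blade tip, y across, z up from the flat underside. Black handle 100 mm long, 16 wide, 12 thick, then steel blade 70 mm long, 30 wide, 3 thick, undersides flush; 50 to 100 g. Tail end 50 mm behind this point, tip 120 mm ahead. Starts on the rest's 35 degree slope, blade up, underside on the rest.
- wide_spatula_tip (a point): Centre of the wide spatula's square blade end, half-way through its 3 mm thickness; axes as wide_spatula_mid.
- wide_home (a point): Point of the cassette at x=-5, y=+35 mm, on deck level; axes as the cassette. When home, the wide spatula's underside lies here: its handle's centre 35 mm behind (-x) and 6 mm above this point, its tip 85 mm ahead. The blade pocket here is 34 mm wide.
- wide_stop (a joint): Sprung black stop at the +x end of the wide compartment: 0 m at rest (its face 160 mm from the tail wall), grows as pushed along the cassette's +x, 0.018 m at most; about 3 N to start it, 6 N at 0.010, 9 N at 0.018. It springs back. Face 13 mm tall above the deck. A home spatula holds it at 0.010 m.
- narrow_spatula_mid (a point): Centre of the narrow spatula's handle, half-way up. x runs along to the blade tip, y across, z up from the flat underside. Black handle 100 mm long, 16 wide, 12 thick, then steel blade 70 mm long, 15 wide, 3 thick, undersides flush; 50 to 100 g. Tail end 50 mm behind this point, tip 120 mm ahead. Starts on the rest's 35 degree slope, blade up, underside on the rest.
- narrow_spatula_tip (a point): Centre of the narrow spatula's square blade end, half-way through its 3 mm thickness; axes as narrow_spatula_mid.
- narrow_home (a point): Point of the cassette at x=-5, y=-35 mm, on deck level; axes as the cassette. When home, the narrow spatula's underside lies here: its handle's centre 35 mm behind (-x) and 6 mm above this point, its tip 85 mm ahead. The blade pocket here is 19 mm wide.
- narrow_stop (a joint): Sprung black stop at the +x end of the narrow compartment: 0 m at rest (its face 160 mm from the tail wall), grows as pushed along the cassette's +x, 0.018 m at most; about 3 N to start it, 6 N at 0.010, 9 N at 0.018. It springs back. Face 13 mm tall above the deck. A home spatula holds it at 0.010 m.
- rest: Fixed pale wooden sloping rest, 165 x 130 mm, 130 tall; origin under its middle, x the uphill way, z up. The spatulas lie on it side by side, 70 mm apart, either one on either side, tails against a 12 mm lip. Rails carry the first 22 mm of handle and the blade 120 to 150 mm from the tail, with 8 to 10 mm ribs beside them; between the rails the handle is free, over 30 mm of air beneath.
- cassette: Fixed aluminium tray, 202 x 130 mm; origin on the table under its middle, x from tail wall to stops, z up. Wide compartment at y=+35, narrow at y=-35 mm. Base 4 mm high, decks 20 mm: tail deck x -90 to -68, blade deck +30 to +100, finger recess between. Tail wall's inner face at x=-90, top 32 mm high. Ribs 20 mm apart, 30 high, flank the tail to x=-74. Pocket walls 36 mm high from x=+30.
- bar_mid (a point): Middle of the steel bar's underside, 36 mm above the table; axes as the cassette. The fixed bar lies across both blade pockets (along y, 130 mm), 18 mm wide in x, 6 mm thick, leaving 16 mm of height between blade deck and bar. A home blade passes under it and 23 mm beyond this point.
- cream_jar: Bystander, loose: closed glass jar with a white cap, 52 mm across, 45 mm tall, between rest and cassette. Origin at the centre of its underside.
- steel_cup: Bystander, loose: small open steel cup, 60 mm across, 45 mm tall, just beyond the jar. Origin at the centre of its underside.
- scoop: Bystander, loose: white spoon 130 mm long lying between rest and cassette, nearest the robot.
- dropper_bottle: Bystander, loose: amber bottle with black cap, 34 mm across, 100 mm tall, at the back. Origin at the centre of its underside.
- flask: Bystander, loose: aluminium bottle, 48 mm across, 130 mm tall, at the left. Origin at the centre of its underside.
- lotion_jar: Bystander, loose: white jar with black cap, 64 mm across, 55 mm tall, at the right. Origin at the centre of its underside.
Mind the look-alikes: they are no part of the job. What is shaped like the part that bears narrow_spatula_mid but yellow is not meant.

How it is judged:
By the outcome, as a careful person would: the job done as asked, in the order asked, and still so for the second after the job is handed in, with the robot touching nothing.
It also fails if it takes over 62 s, if anything falls off the work surface, if the arm or the gripper's body presses on something with over 40 N, if the wrist force passes 120 N, or if a joint passes its speed limit or range.

### The arm

A 6-joint arm with a two-finger parallel gripper is mounted at the origin on the work surface. World frame = base frame: x ahead of the robot, y to its left, z up, the work surface at z = 0. Lengths are in m, angles in rad, forces in N, time in s.
With the tool pointing down it reaches from about 0.425 to 0.95 m from the base axis. Payload 14.7 kg.
Tool frame: the origin (TCP) lies at the very end of the fingers, on their centre line; the grasp point (between the pads) lies 19 mm behind it; z points along the fingers, y is the direction in which the jaws open and shut (so a half turn about z gives the same grasp; the last joint's range is limited). The gripper opens to 85 mm and grips with 20 to 120 N. Pads are 22 mm wide; open, the fingers measure 114 mm over their backs; the gripper's body (76 mm by 85 mm) begins 54 mm behind the grasp point. The pads swing forward as they close: fully open they stand 13 mm farther back than shut.
Start: joints at [1.263, 0.48, 1.596, -0, 1.065, -0.047], TCP at [0.168, 0.628, 0.231] pointing down, gripper open.
Joint ranges: [-2.75, 2.75], [-0.82, 2.05], [0.23, 2.67], [-1.56, 4.7], [0.09, 2.69], [-2.92, 2.92]. Speed limits (rad/s): [1.89, 1.89, 2.39, 3.01, 3.01, 3.01].

### API

Orientations are given as a 3x3 rotation matrix whose columns are the frame's x, y, z axes.
In Python, from workcell import state, get_image, close_job gives the robot as it stands.
- The arm moves only by the shell command python3 -m creep 'ROWS' [OPENING] [FORCE]. ROWS is JSON, one flat list of numbers, 4 for each row, row after row: the shift along the tool's x, y, z in m, then the turn about the tool's z in degrees. A call has 1 to 5 rows; each row is the pose to reach, as a shift and turn from the pose commanded when the call began, along the tool's axes at that moment; what a row does not reach only later rows make up. A row lasts 1/10 s, in which the tool goes at most 50 mm and 8.59 degrees, less where a joint would pass 70% of its speed; a pose out of reach is approached as far as the arm can. A call with a gripper value outside its range is refused whole. OPENING is the opening, from 0 (shut) to 1 (fully open), set as the call begins (- or left out, the last holds). The fingers move at their own pace and stop on an object; FORCE is the grip in N (left out, the last holds). Time passes only in rows, so rows that repeat a pose let the fingers close. It gives the time, the measured TCP pose, the force and the opening at its end, in the units of the state.
- state(): the state, without advancing time (a new reading comes with each control period).
- get_image(name): name is "scene" or "top" or "wrist"; returns a dict with "frame" (400x640x3 uint8, red, green, blue), "mtx" (3x3 intrinsics, pixels), "position" and "orientation" of the camera in the world. Camera axes: x right, y up, looking along -z (the intrinsics and any distortion apply to the point x, -y, -z); pixel columns grow to the right and rows downward; lengths in m; the calibration is good to about 2 mm. A picture is of the moment at which its call begins. There is no depth.
- close_job(): hands the job in, once; it reports no verdict.
The state is a dict: "time": time; "joint_positions": joint angles; "joint_vel": joint speeds; "tau": joint torques, N m; "ee_pos": TCP position; "tool_rot": TCP orientation; "ft_force": force on the tool from outside, world axes, zero at the start; "wrist_torque": the same for the moment, N m; "grip_width": finger opening in m.
Only numpy, scipy, OpenCV 4.12 (cv2) and the standard library are available. Lean on these libraries where they do the work, as an engineer would, in place of code of your own. Each camera call takes 0.05 s, during which the arm holds its last target.

## Working session

There is one attempt and no reset: what is moved stays moved. The work goes in short steps, Python scripts to look and compute and a shell command to move; the robot and the scene stay as the last step left them, time stands still between calls to the robot, and variables do not carry over. Pictures are saved under pics/ and viewed, and the job is handed in when it is done.

```bash
ls; mkdir -p pics; python3 - <<'E'
from workcell import state,get_image
import cv2,pickle
s=state(); print({k:s[k] for k in('time','ee_pos','tool_rot','grip_width','ft_force')})
for n in('scene','top','wrist'):
    d=get_image(n); pickle.dump(d,open(f'pics/{n}0.pkl','wb')); cv2.imwrite(f'pics/{n}0.png',d['frame'][:,:,::-1])
    print(n,d['mtx'],d['position'],d['orientation'],[k for k in d])
E
```

```text
pics
{'time': 0.0, 'ee_pos': array([0.16746784, 0.62763616, 0.23067194]), 'tool_rot': array([[-9.66184583e-01,  2.57851147e-01, -3.71252044e-04],
       [ 2.57851407e-01,  9.66183889e-01, -1.15915438e-03],
       [ 5.98084566e-05, -1.21568496e-03, -9.99999259e-01]]), 'grip_width': 0.0856458951761946, 'ft_force': array([0.48086553, 0.37863497, 0.59536682])}
scene [[466.10617489   0.         321.32741802]
 [  0.         466.10617489 194.07606212]
 [  0.           0.           1.        ]] [1.13381405 0.8802474  0.8591393 ] [[-0.81333585 -0.32934442  0.47960092]
 [ 0.58176107 -0.45155911  0.67649717]
 [-0.0062324   0.82923255  0.55886897]] ['frame', 'mtx', 'position', 'orientation']
top [[455.80736048   0.         319.32037685]
 [  0.         455.80736048 192.90494403]
 [  0.           0.           1.        ]] [0.43564422 0.0028759  1.20540955] [[ 0.02407762  0.99851901 -0.04878584]
 [-0.99954966  0.02491932  0.01671862]
 [ 0.01790957  0.04836133  0.99866933]] ['frame', 'mtx', 'position', 'orientation']
wrist [[298.23201036   0.         321.96738716]
 [  0.         298.23201036 197.70001026]
 [  0.           0.           1.        ]] [0.10050726 0.64572002 0.37394853] [[ 2.58985683e-01 -9.29494445e-01 -2.62614722e-01]
 [ 9.65881104e-01  2.49136602e-01  7.07435180e-02]
 [-3.28767486e-04 -2.71976156e-01  9.62303935e-01]] ['frame', 'mtx', 'position', 'orientation']
```

View pics/top0.png

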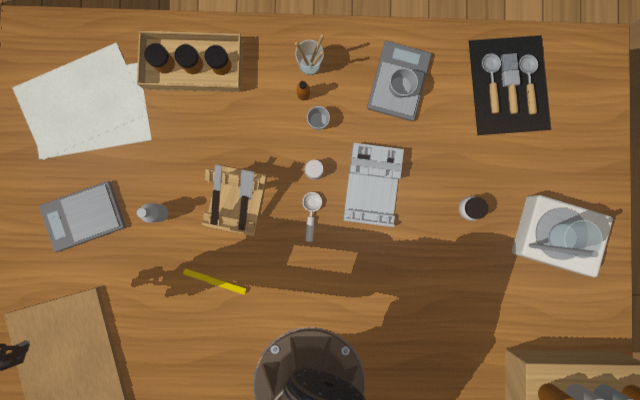

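View pics/scene0.png

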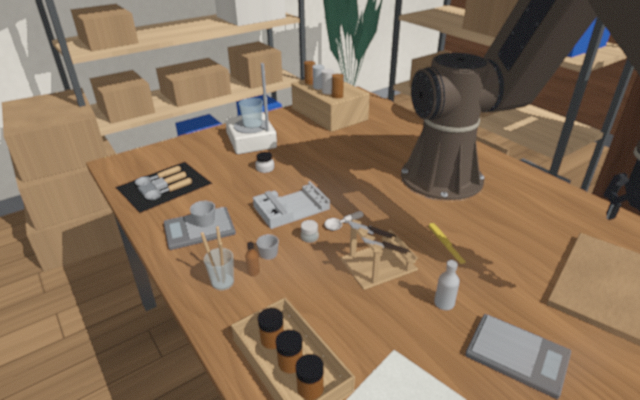

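View pics/wrist0.png

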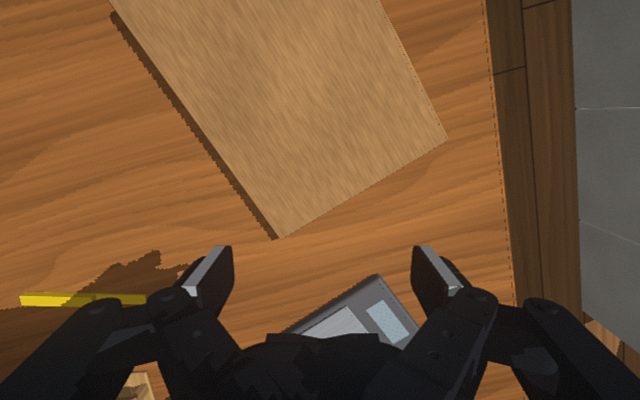

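```bash
python3 - <<'E'
import pickle,cv2
f=pickle.load(open('pics/top0.pkl','rb'))['frame'][:,:,::-1]
a=cv2.resize(f[155:245,190:275],None,fx=6,fy=6,interpolation=2); b=cv2.resize(f[135:235,335:415],None,fx=6,fy=6,interpolation=2)
cv2.imwrite('pics/c1.png',a);cv2.imwrite('pics/c2.png',b)
E
```

```text
(no output)
```

View pics/c1.png

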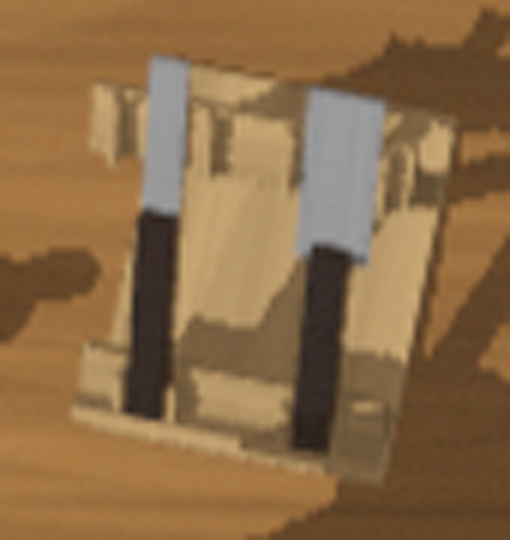

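View pics/c2.png

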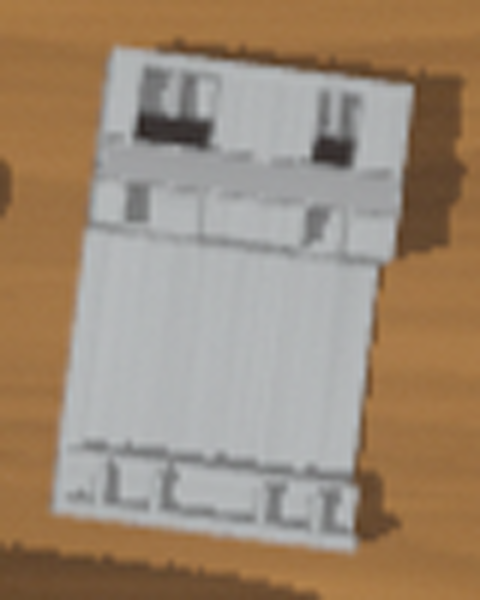

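```bash
cat > h.py <<'E'
import numpy as np,cv2,pickle
from workcell import state,get_image
def ray(d,uv):
    uv=np.atleast_2d(np.asarray(uv,float)); K=np.array(d['mtx'])
    n=cv2.undistortPoints(uv.reshape(-1,1,2),K,None).reshape(-1,2)
    v=np.c_[n[:,0],-n[:,1],-np.ones(len(n))]
    return np.array(d['position']),v@np.array(d['orientation']).T
def onz(d,uv,z):
    p,v=ray(d,uv); return p+v*((z-p[2])/v[:,2])[:,None]
def onplane(d,uv,p0,n):
    p,v=ray(d,uv); return p+v*(((p0-p)@n)/(v@n))[:,None]
def proj(d,X):
    X=np.atleast_2d(X); c=(X-np.array(d['position']))@np.array(d['orientation'])
    K=np.array(d['mtx']); return np.c_[K[0,2]+K[0,0]*c[:,0]/-c[:,2],K[1,2]+K[1,1]*-c[:,1]/-c[:,2]]
def snap(name,tag):
    d=get_image(name); pickle.dump(d,open(f'pics/{tag}.pkl','wb')); cv2.imwrite(f'pics/{tag}.png',d['frame'][:,:,::-1]); return d
def load(tag): return pickle.load(open(f'pics/{tag}.pkl','rb'))
E
python3 - <<'E'
from h import *
d=load('top0')
def c1(p): return np.array(p)/6+[190,155]-.4
def c2(p): return np.array(p)/6+[335,135]-.4
# cassette corners, rough heights
for n,p,z in[('tailL',(52,513),.032),('tailR',(355,550),.032),('stopL',(115,47),.036),('stopR',(413,87),.036)]: print(n,onz(d,c2(p),z))
# rest: handle tails (z~.03), tips
for n,p,z in[('Ntail',(144,415),.03),('Ntip',(170,60),.13),('Wtail',(310,447),.03),('Wtip',(345,97),.13)]: print(n,onz(d,c1(p),z))
E
```

```text
tailL [[ 0.42447512 -0.08005405  0.032     ]]
tailR [[ 0.41172968 -0.21059976  0.032     ]]
stopL [[ 0.62564728 -0.1026313   0.036     ]]
stopR [[ 0.61174414 -0.23175382  0.036     ]]
Ntail [[0.4071307  0.25222382 0.03      ]]
Ntip [[0.54907154 0.22573861 0.13      ]]
Wtail [[0.39516746 0.18109465 0.03      ]]
Wtip [[0.53624562 0.15664405 0.13      ]]
```

```bash
python3 -m creep '[-0.038,-0.029,-0.01,-1, -0.076,-0.058,-0.02,-2, -0.114,-0.087,-0.03,-3, -0.152,-0.116,-0.04,-4, -0.19,-0.145,-0.05,-4.5]' 1 20; python3 -m creep '[-0.038,-0.028,0,0, -0.076,-0.056,0,0, -0.114,-0.084,0,0, -0.152,-0.112,0,0, -0.19,-0.14,0,0]'; python3 -m creep '[-0.03,-0.03,0,0, -0.03,-0.04,0,0, -0.03,-0.04,0,0]'
python3 - <<'E'
from h import *
s=state();print(s['time'],s['ee_pos'],s['tool_rot']); snap('wrist','w1')
E
```

```text
time: 0.65
ee_pos: [0.3145, 0.4372, 0.2816]
tool_rot: [[-0.984, 0.18, -0.0], [0.18, 0.984, -0.0], [0.0, -0.0, -1.0]]
ft_force: [1.5, 0.5, -0.3]
grip_width: 0.0855
time: 1.15
ee_pos: [0.4762, 0.2651, 0.2813]
tool_rot: [[-0.983, 0.181, -0.0], [0.181, 0.983, 0.0], [0.0, 0.0, -1.0]]
ft_force: [0.7, 1.3, -1.1]
grip_width: 0.0853
time: 1.45
ee_pos: [0.4974, 0.2205, 0.281]
tool_rot: [[-0.983, 0.184, -0.001], [0.184, 0.983, -0.0], [0.001, -0.001, -1.0]]
ft_force: [-1.0, -0.0, -1.2]
grip_width: 0.0857
1.45 [0.49744901 0.22052247 0.28099886] [[-9.82960517e-01  1.83814486e-01 -9.25760613e-04]
 [ 1.83814890e-01  9.82960807e-01 -3.70725894e-04]
 [ 8.41841610e-04 -5.34577501e-04 -9.99999503e-01]]
```

View pics/w1.png

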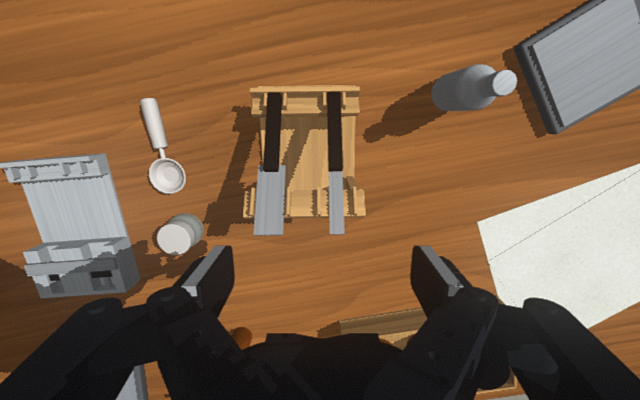

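```bash
python3 - <<'E'
from h import *
f=load('w1')['frame'][:,:,::-1]
cv2.imwrite('pics/c3.png',cv2.resize(f[80:245,240:375],None,fx=3.6,fy=3.6,interpolation=2))
cv2.imwrite('pics/c4.png',cv2.resize(f[145:305,0:145],None,fx=3.7,fy=3.7,interpolation=2))
E
```

```text
(no output)
```

View pics/c3.png

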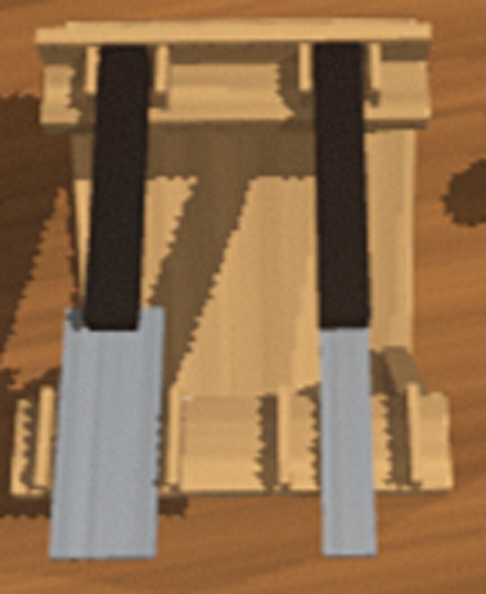

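View pics/c4.png

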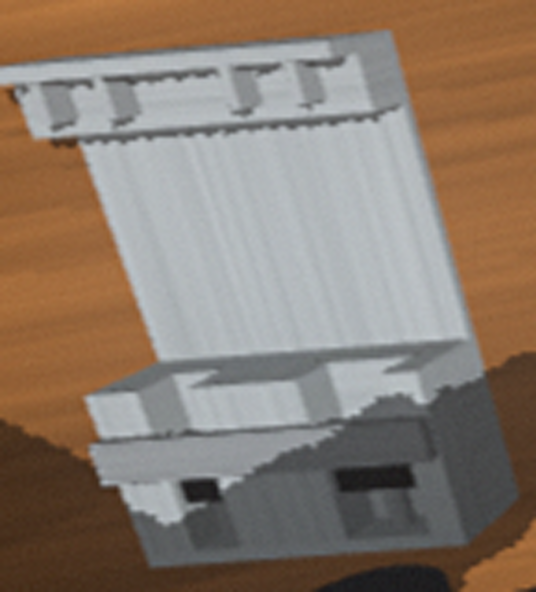

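```bash
python3 - <<'E'
from h import *
w=load('w1');t=load('top0')
c1=lambda p: np.array(p)/6+[190,155]-.4
c3=lambda p: np.array(p)/3.6+[240,80]-.4
def tri(a,b):
    p,v=ray(w,a);q,u=ray(t,b);v=v[0]/np.linalg.norm(v[0]);u=u[0]/np.linalg.norm(u[0])
    s=np.linalg.lstsq(np.c_[v,-u],q-p,rcond=None)[0]; A=p+v*s[0];B=q+u*s[1]
    return (A+B)/2,np.linalg.norm(A-B)
P={}
for n,a,b in[('Wtip',(103,556),(346,94)),('Ntip',(349,554),(169,60)),('Wjun',(111,329),(332,250)),('Njun',(343,327),(160,211)),('Wtail',(125,47),(310,449)),('Ntail',(337,45),(144,416))]:
    P[n]=tri(c3(a),c1(b)); print(n,P[n][0].round(4),P[n][1].round(4))
for k in'WN':
    a=P[k+'tip'][0]-P[k+'tail'][0]; print(k,np.linalg.norm(a),np.degrees(np.arctan2(a[1],a[0])),np.degrees(np.arctan2(a[2],np.hypot(a[0],a[1]))))
E
```

```text
Wtip [0.5373 0.1558 0.1353] 0.0009
Ntip [0.5489 0.2254 0.1371] 0.0019
Wjun [0.4782 0.1652 0.0957] 0.0022
Njun [0.492  0.2359 0.0922] 0.0015
Wtail [0.3943 0.1803 0.0353] 0.0005
Ntail [0.4067 0.252  0.0311] 0.0001
W 0.17627974924412623 -9.724971901471275 34.58284860228684
N 0.17939827251561774 -10.575739035371972 36.24566842333824
```

```bash
python3 -m creep '[0.025,-0.03,0.02,0, 0.025,-0.058,0.05,0, 0.025,-0.058,0.09,0, 0.025,-0.058,0.1,0, 0.025,-0.058,0.1,0]' 0.55 20
python3 - <<'E'
from h import *
s=state();d=snap('wrist','w2')
T=s['ee_pos'];R=s['tool_rot'];print(T,R[:,1])
print('tcp px',proj(d,T),proj(d,T+R[:,0]*0.1))
E
```

```text
time: 2.0
ee_pos: [0.4614, 0.1704, 0.1806]
tool_rot: [[-0.984, 0.18, -0.003], [0.18, 0.984, -0.001], [0.002, -0.001, -1.0]]
ft_force: [0.5, 0.6, 0.2]
grip_width: 0.0471
[0.46143094 0.17042    0.18056646] [ 0.18011517  0.98364501 -0.00101259]
tcp px [[321.84359372 250.58300518]] [[321.55525745  40.01005305]]
```

View pics/w2.png

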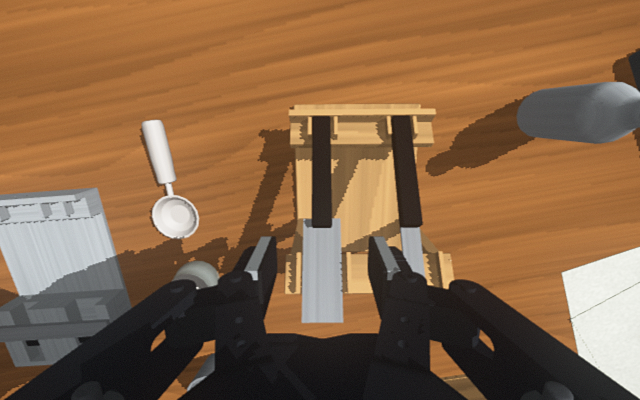

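```bash
python3 -m creep '[0,0.001,0.03,0, 0,0.001,0.06,0, 0,0.001,0.09,0, 0,0.001,0.11,0, 0,0.001,0.12,0]'
python3 - <<'E'
from h import *
s=state();d=snap('wrist','w3')
T=s['ee_pos'];print(T,s['ft_force'])
E
```

```text
time: 2.55
ee_pos: [0.4633, 0.1715, 0.0612]
tool_rot: [[-0.984, 0.18, 0.0], [0.18, 0.984, 0.0], [-0.0, 0.0, -1.0]]
ft_force: [-0.5, 0.1, -0.5]
grip_width: 0.0472
[0.46329823 0.17146967 0.06118273] [-0.47371151  0.06670377 -0.5329246 ]
```

View pics/w3.png

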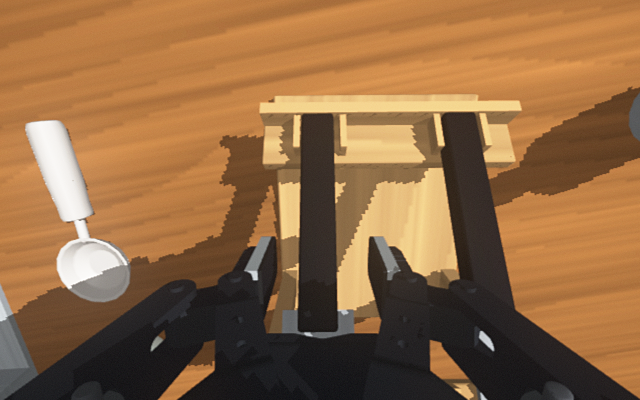

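```bash
python3 - <<'E'
from h import *
ds=[load('w1'),load('w2'),load('w3')]
def mv(px):
    A=[];b=[]
    for d,p in zip(ds,px):
        o,v=ray(d,p);v=v[0]/np.linalg.norm(v[0]);M=np.eye(3)-np.outer(v,v);A.append(M);b.append(M@o)
    X=np.linalg.lstsq(np.vstack(A),np.hstack(b),rcond=None)[0]
    return X,[(proj(d,X)[0]-p).round(1) for d,p in zip(ds,px)]
print(mv([(270.5,171),(321,226.5),(318,331)])); print(mv([(274.3,92.8),(321,116.5),(318,114)]))
for z in(.09,.095,.1):print([onz(d,p,z)[0,:2].round(4) for d,p in zip(ds,[(270.5,171),(321,226.5),(318,331)])])
E
```

```text
(array([0.47807558, 0.16692725, 0.10266229]), [array([-0.1, -0.2]), array([0.4, 0.4]), array([-0.4, -0.5])])
(array([0.39523045, 0.18189804, 0.04688687]), [array([ 0., -0.]), array([ 0.1, -0.2]), array([-0.3,  0.5])])
[array([0.4802, 0.1644]), array([0.4825, 0.1658]), array([0.4887, 0.1649])]
[array([0.4794, 0.1654]), array([0.4806, 0.1661]), array([0.4846, 0.1658])]
[array([0.4787, 0.1665]), array([0.4787, 0.1665]), array([0.4805, 0.1666])]
```

```bash
python3 -m creep '[0,-0.002,-0.006,0, 0,-0.002,-0.006,0]' ; python3 -m creep '[0,0,0,0, 0,0,0,0, 0,0,0,0, 0,0,0,0, 0,0,0,0]' 0 40
```

```text
time: 2.8
ee_pos: [0.4634, 0.169, 0.0693]
tool_rot: [[-0.983, 0.181, 0.003], [0.181, 0.983, 0.001], [-0.002, 0.001, -1.0]]
ft_force: [-0.1, 0.3, 0.4]
grip_width: 0.0468
time: 3.3
ee_pos: [0.4626, 0.1687, 0.0681]
tool_rot: [[-0.983, 0.181, 0.001], [0.181, 0.983, 0.0], [-0.001, 0.001, -1.0]]
ft_force: [-2.6, -0.4, 13.8]
grip_width: 0.0155
```

```bash
python3 -m creep '[0,0,-0.01,0, 0,0,-0.03,0, 0,0,-0.06,0, 0,0,-0.09,0, 0,0,-0.1,0]'
python3 - <<'E'
from h import *
snap('wrist','w4');snap('top','t4');d=snap('scene','s4')
cv2.imwrite('pics/s4c.png',cv2.resize(d['frame'][180:300,230:440,::-1],None,fx=3.5,fy=3.5))
E
```

```text
time: 3.8
ee_pos: [0.4634, 0.1689, 0.1703]
tool_rot: [[-0.983, 0.181, 0.004], [0.181, 0.983, 0.001], [-0.003, 0.002, -1.0]]
ft_force: [-0.2, -0.8, -1.0]
grip_width: 0.0151
```

View pics/w4.png

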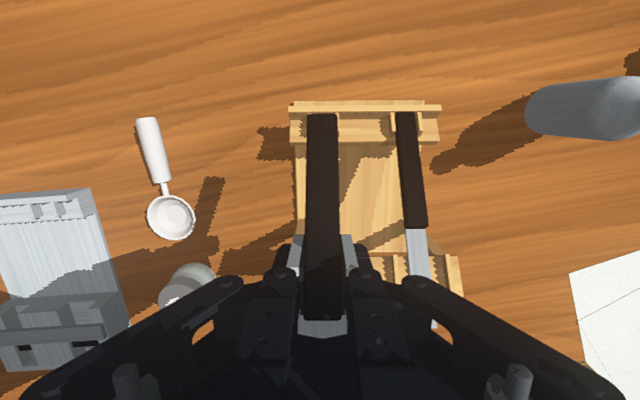

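View pics/s4c.png

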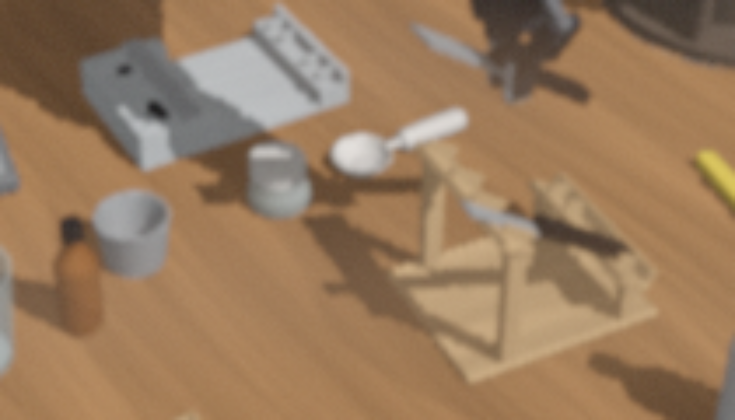

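```bash
python3 -m creep '[-0.008,-0.045,-0.02,-1, -0.016,-0.09,-0.04,-2, -0.024,-0.135,-0.06,-3, -0.032,-0.18,-0.07,-4.2, -0.04,-0.225,-0.07,-4.2]'; python3 -m creep '[-0.01,-0.04,0,0, -0.012,-0.05,0,0, -0.012,-0.05,0,0]'
python3 - <<'E'
from h import *
s=state();d=snap('wrist','w5')
print(s['ee_pos'])
E
```

```text
time: 4.45
ee_pos: [0.4606, -0.0618, 0.2373]
tool_rot: [[-0.994, 0.108, 0.0], [0.108, 0.994, -0.0], [-0.0, -0.0, -1.0]]
ft_force: [1.5, 0.8, -1.0]
grip_width: 0.0153
time: 4.75
ee_pos: [0.4667, -0.1122, 0.2359]
tool_rot: [[-0.994, 0.112, -0.002], [0.112, 0.994, 0.001], [0.002, 0.0, -1.0]]
ft_force: [-0.4, 0.3, -1.0]
grip_width: 0.0157
[ 0.46668116 -0.11219919  0.2359202 ]
```

View pics/w5.png

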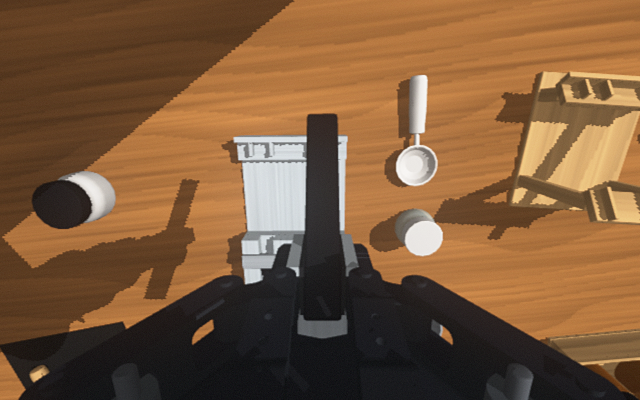

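```bash
python3 - <<'E'
from h import *
d=load('w5')
cv2.imwrite('pics/c5.png',cv2.resize(d['frame'][125:295,222:362,::-1],None,fx=3.5,fy=3.5,interpolation=2))
E
```

```text
(no output)
```

View pics/c5.png

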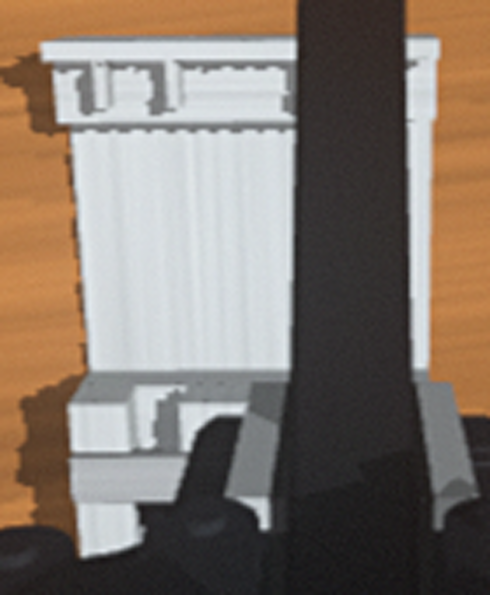

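```bash
python3 - <<'E'
from h import *
d=load('w5');t=load('top0');w1=load('w1')
c=lambda p: np.array(p)/3.5+[222,125]-.4
c2=lambda p: np.array(p)/6+[335,135]-.4
c4=lambda p: np.array(p)/3.7+[0,145]-.4
L=onz(d,c((42,42)),.032)[0];R=onz(d,c((439,40)),.032)[0];Li=onz(d,c((44,61)),.032)[0];Ri=onz(d,c((439,60)),.032)[0]
F=onz(d,c((69,402)),.036)[0]
print(L,R,np.linalg.norm(L-R),'yaw',np.degrees(np.arctan2(-(R-L)[0]*-1,-(R-L)[1]))*-1); print(Li,Ri,F)
v=F-L;print('len',np.linalg.norm(v[:2]),np.degrees(np.arctan2(v[1],v[0])))
# top
for a,z in[((52,513),.032),((355,550),.032),((115,47),.036),((413,87),.036)]:print('top',onz(t,c2(a),z)[0])
# w1: right far corner of wall (393,31), 
print('w1',onz(w1,c4((393,31)),.032), onz(w1,c4((328,42)),.032))
s=state();print(s['ee_pos'],s['tool_rot'][:,0])
E
```

```text
[ 0.41138484 -0.20725593  0.032     ] [ 0.42536517 -0.07834138  0.032     ] 0.1296703941570561 yaw -173.8106589177994
[ 0.41748928 -0.20778058  0.032     ] [ 0.43178572 -0.07892205  0.032     ] [ 0.53602854 -0.22068124  0.036     ]
len 0.12536463633245762 -6.147596560734651
top [ 0.42447512 -0.08005405  0.032     ]
top [ 0.41172968 -0.21059976  0.032     ]
top [ 0.62564728 -0.1026313   0.036     ]
top [ 0.61174414 -0.23175382  0.036     ]
w1 [[ 0.42574952 -0.05416307  0.032     ]] [[ 0.42516506 -0.07832363  0.032     ]]
[ 0.46651101 -0.1109949   0.23602275] [-0.99387445  0.11048956  0.00237233]
```

```bash
python3 -m creep '[-0.001,-0.002,0.04,0, -0.001,-0.002,0.08,0, -0.001,-0.002,0.12,0, -0.001,-0.002,0.15,0, -0.001,-0.002,0.16,0]' - 25; python3 -m creep '[0,0,0,0, 0,0,0,0]'
python3 - <<'E'
from h import *
s=state();print(s['ee_pos'],s['tool_rot'][:,0]);snap('wrist','w6');d=snap('top','t6')
cv2.imwrite('pics/t6c.png',cv2.resize(d['frame'][130:240,330:420,::-1],None,fx=5,fy=5,interpolation=2))
E
```

```text
time: 5.3
ee_pos: [0.4659, -0.111, 0.0744]
tool_rot: [[-0.994, 0.107, -0.005], [0.107, 0.994, 0.002], [0.005, 0.001, -1.0]]
ft_force: [0.6, -0.9, -0.3]
grip_width: 0.0155
time: 5.5
ee_pos: [0.4686, -0.1126, 0.0781]
tool_rot: [[-0.994, 0.108, 0.001], [0.108, 0.994, -0.0], [-0.001, -0.0, -1.0]]
ft_force: [0.8, 1.2, 0.3]
grip_width: 0.0152
[ 0.46856614 -0.11260379  0.07813315] [-9.94156713e-01  1.07944775e-01 -5.96095006e-04]
```

View pics/w6.png

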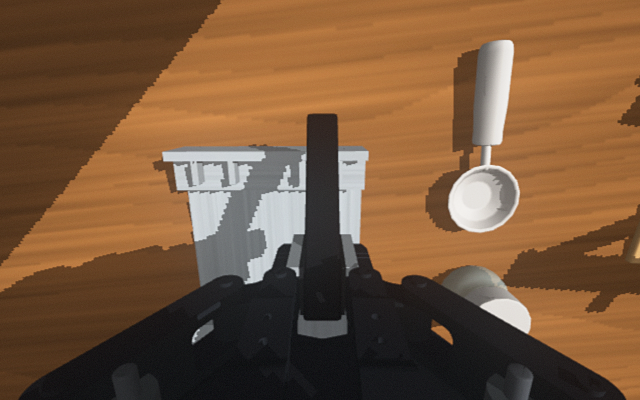

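View pics/t6c.png

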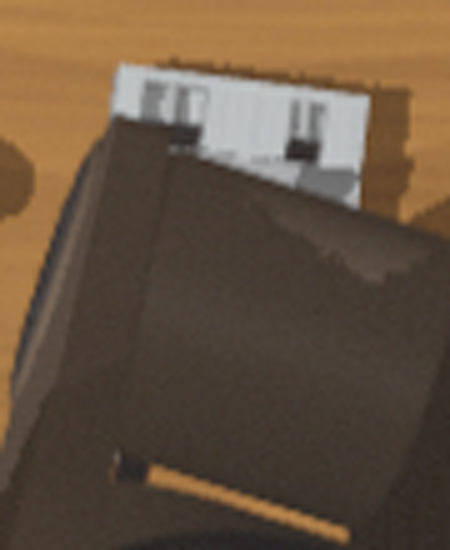

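```bash
python3 - <<'E'
from h import *
d=load('w6')
cv2.imwrite('pics/c6.png',cv2.resize(d['frame'][135:240,150:380,::-1],None,fx=3.4,fy=3.4,interpolation=2))
E
```

```text
(no output)
```

View pics/c6.png

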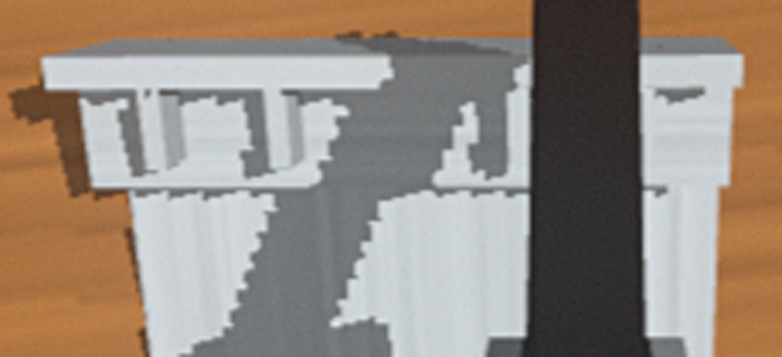

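```bash
python3 - <<'E'
from h import *
d=load('w6')
c=lambda p: np.array(p)/3.4+[150,135]-.4
P=onz(d,[c(p) for p in[(42,57),(741,55),(45,88),(741,85)]],.032);print(P)
a=np.array([.9942,-.1071]);b=np.array([.1071,.9942]);O=np.array([.5135,-.1530])
for p in P: print(((p[:2]-O)@a).round(4),((p[:2]-O)@b).round(4))
T=np.array([.46857,-.1126])-O;print('tcp',T@a,T@b)
# handle mid at col; tcp/grasp predicted pixel
print(proj(d,[.46857,-.1126,.097]))
E
```

```text
[[ 0.41159669 -0.20791561  0.032     ]
 [ 0.42541227 -0.07879065  0.032     ]
 [ 0.41731276 -0.20882867  0.032     ]
 [ 0.43099497 -0.07916908  0.032     ]]
-0.0954 -0.0655
-0.0955 0.0643
-0.0897 -0.0658
-0.0899 0.0646
tcp -0.048996245999999966 0.03535367699999999
[[321.84010885 268.56378808]]
```

```bash
python3 -m creep '[0,-0.001,0.01,0, 0,-0.001,0.018,0, 0,-0.001,0.024,0, 0,-0.001,0.029,0, 0,-0.001,0.034,0]'; python3 -m creep '[0,0,0.004,0, 0,0,0.008,0]'
python3 - <<'E'
from h import *
snap('wrist','w7')
E
```

```text
time: 6.1
ee_pos: [0.4679, -0.1141, 0.0429]
tool_rot: [[-0.994, 0.109, -0.0], [0.109, 0.994, 0.0], [0.0, 0.0, -1.0]]
ft_force: [-0.2, 0.7, 8.4]
grip_width: 0.0155
time: 6.3
ee_pos: [0.4683, -0.1142, 0.0352]
tool_rot: [[-0.994, 0.109, 0.001], [0.109, 0.994, -0.0], [-0.001, -0.0, -1.0]]
ft_force: [1.3, 0.0, 7.6]
grip_width: 0.0153
```

View pics/w7.png

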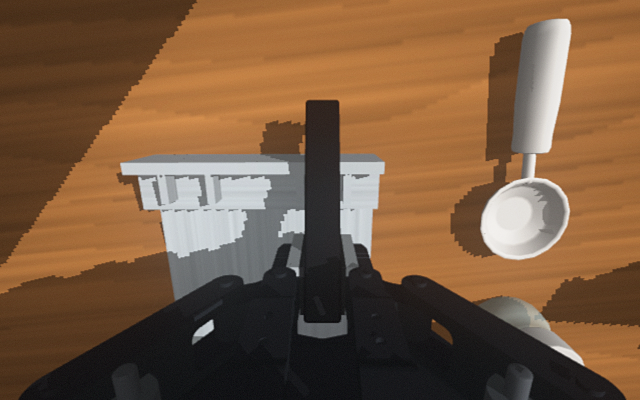

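```bash
python3 -m creep '[0,0,0.004,0, 0,0,0.008,0, 0,0,0.012,0, 0,0,0.015,0]'; python3 -m creep '[0,0,0.002,0, 0,0,0.003,0]'
python3 - <<'E'
from h import *
snap('wrist','w8');d=snap('scene','s8')
cv2.imwrite('pics/s8c.png',cv2.resize(d['frame'][160:260,230:380,::-1],None,fx=5,fy=5,interpolation=2))
E
```

```text
time: 6.75
ee_pos: [0.469, -0.1144, 0.0203]
tool_rot: [[-0.994, 0.109, 0.002], [0.109, 0.994, -0.001], [-0.002, -0.0, -1.0]]
ft_force: [3.8, 0.3, 6.9]
grip_width: 0.0155
time: 6.95
ee_pos: [0.4692, -0.1144, 0.0173]
tool_rot: [[-0.994, 0.109, 0.002], [0.109, 0.994, -0.001], [-0.002, -0.0, -1.0]]
ft_force: [4.6, -0.6, 9.1]
grip_width: 0.0156
```

View pics/w8.png

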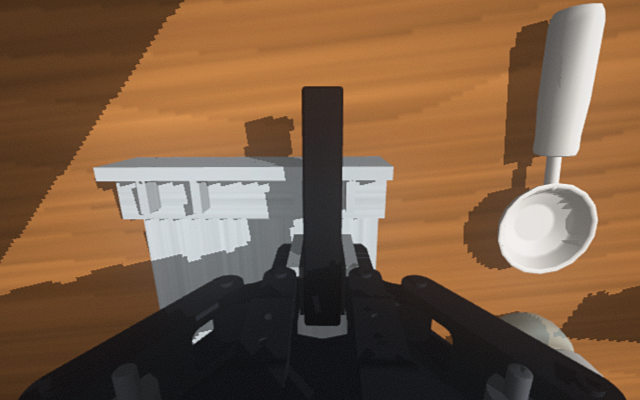

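View pics/s8c.png

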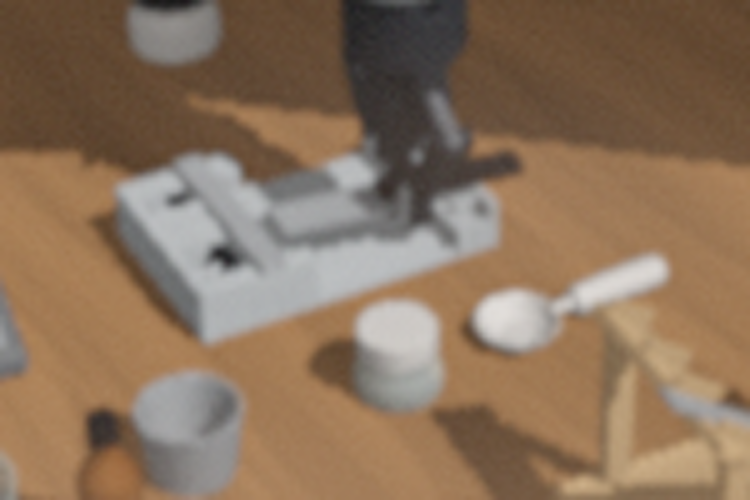

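```bash
python3 - <<'E'
from h import *
d=load('w8');s=state();T=s['ee_pos'];R=s['tool_rot'];print(T)
G=T-R[:,2]*.018
f=-R[:,0];z=-R[:,2]
for th in(0,2,4,5,6,8):
    c,n=np.cos(np.radians(th)),np.sin(np.radians(th))
    fx=f*c-z*n; up=z*c+f*n
    print(th,[proj(d,G+fx*l+up*h)[0].round(1) for l,h in((-.078,.006),(.022,.006))],(G+fx*.092-up*.006)[2].round(4))
E
```

```text
[ 0.46912112 -0.11444886  0.01737832]
0 [array([321.5,  89.4]), array([321.9, 316.2])] 0.0296
2 [array([321.5,  89.6]), array([321.9, 315.5])] 0.0264
4 [array([321.5,  90. ]), array([321.9, 314.7])] 0.0232
5 [array([321.5,  90.4]), array([321.9, 314.3])] 0.0216
6 [array([321.5,  90.8]), array([321.9, 313.9])] 0.02
8 [array([321.5,  91.9]), array([321.9, 313. ])] 0.0168
```

```bash
python3 -m creep '[0,0,0.002,0, 0,0,0.004,0, 0,0,0.004,0]'
python3 - <<'E'
from h import *
snap('wrist','w9');d=snap('scene','s9')
cv2.imwrite('pics/s9c.png',cv2.resize(d['frame'][185:235,250:340,::-1],None,fx=8,fy=8,interpolation=2))
E
```

```text
time: 7.35
ee_pos: [0.4692, -0.1145, 0.0133]
tool_rot: [[-0.994, 0.109, 0.002], [0.109, 0.994, -0.001], [-0.002, -0.0, -1.0]]
ft_force: [3.5, -0.1, 6.1]
grip_width: 0.0154
```

View pics/s9c.png

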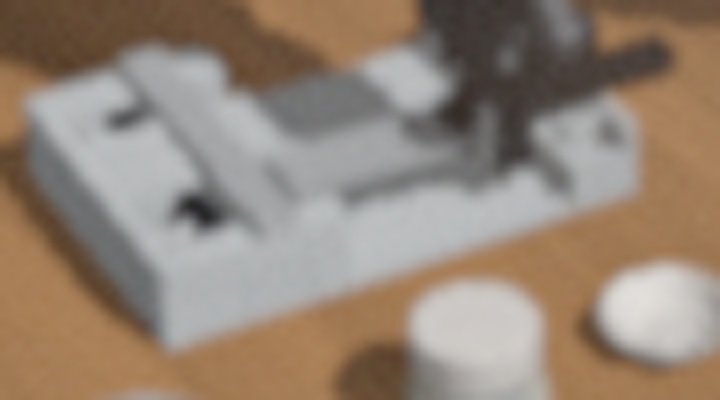

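View pics/w9.png

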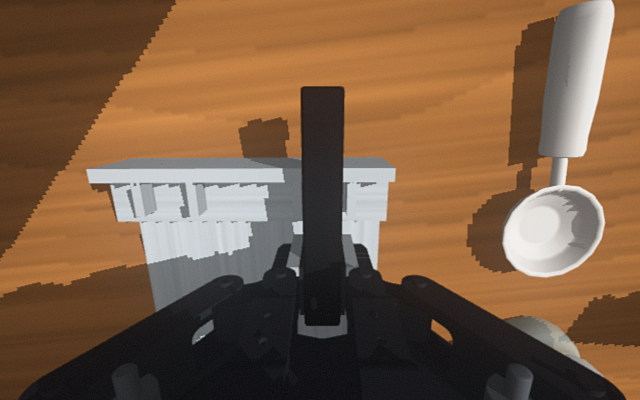

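```bash
python3 - <<'E'
from h import *
from scipy.optimize import fsolve
def an(tag,rt,rj,T,R=None):
    d=load(tag); 
    f=np.array([.994,-.109,0]);z=np.array([0,0,1.]);y=np.array([.109,.994,0]);T=np.array(T)
    g=cv2.cvtColor(d['frame'],cv2.COLOR_RGB2GRAY)
    for h in(.016,.018,.020,.022,.024,.026):
        def P(l,s,th,w=0):
            return T+z*h+(f*np.cos(th)-z*np.sin(th))*(l-s)+(z*np.cos(th)+f*np.sin(th))*.006+y*w
        def F(v): return [proj(d,P(-.05,*v))[0,1]-rt,proj(d,P(.05,*v))[0,1]-rj]
        s,th=fsolve(F,[.028,.05])
        w=[proj(d,P(l,s,th,.008))[0,0]-proj(d,P(l,s,th,-.008))[0,0] for l in(-.05,0)]
        tip=(P(.12,s,th)-.012*(z*np.cos(th)+f*np.sin(th))); edge=(T+z*h+(f*np.cos(th)-z*np.sin(th))*-.042-.006*z)[2]
        print(h,'s',s.round(4),'tilt',np.degrees(th).round(1),'w',np.round(w,1),'tip',tip.round(4),'under@wall',edge.round(4))
an('w9',87,325.5,[.4692,-.1145,.0133])
d=load('w9');g=d['frame'].max(2)
for r in(92,100,150,155):
    row=g[r,290:360]; print(r,np.where(row<60)[0][[0,-1]]+290)
E
```

```text
0.016 s 0.0271 tilt -6.8 w [38.7 36.4] tip [ 0.5616 -0.1246  0.0344] under@wall 0.0183
0.018 s 0.0275 tilt -6.6 w [39.5 37. ] tip [ 0.5612 -0.1246  0.0359] under@wall 0.0205
0.02 s 0.028 tilt -6.3 w [40.3 37.6] tip [ 0.5608 -0.1245  0.0374] under@wall 0.0227
0.022 s 0.0284 tilt -5.9 w [41.1 38.3] tip [ 0.5604 -0.1245  0.0388] under@wall 0.025
0.024 s 0.0288 tilt -5.7 w [42.  38.9] tip [ 0.56   -0.1245  0.0403] under@wall 0.0272
0.026 s 0.0285 tilt 3.9 w [48. 41.] tip [ 0.5596 -0.1244  0.0271] under@wall 0.0362
92 [301 343]
100 [301 343]
150 [302 342]
155 [302 342]<stdin>:11: RuntimeWarning: The iteration is not making good progress, as measured by the 
 improvement from the last five Jacobian evaluations.
<stdin>:11: RuntimeWarning: The iteration is not making good progress, as measured by the 
 improvement from the last ten iterations.
```

```bash
cat > tilt.py <<'E'
from h import *
import sys
def tilt(tag,rows):
    d=load(tag);g=cv2.resize(d['frame'].max(2)[:, 280:365].astype(np.float32),None,fx=8,fy=1,interpolation=1)
    pts=[]
    for r in rows:
        # subpixel width
        row=d['frame'].max(2)[r,280:365].astype(float);m=40
        i=m
        while row[i]<75:i-=1
        L=i+(row[i]-75)/(row[i]-row[i+1])
        i=m
        while row[i]<75:i+=1
        Rr=i-(row[i]-75)/(row[i]-row[i-1])
        w=Rr-L;D=298.23*16/1000/w
        o,v=ray(d,[280+(L+Rr)/2,r]); pts.append(np.r_[(o+v[0]*D),w,280+(L+Rr)/2])
    pts=np.array(pts);x=pts[:,0];k=np.polyfit(x,pts[:,2],1)
    print(tag,pts[::6].round(4));print('slope deg',np.degrees(np.arctan(k[0]*.994)),'z top at x=.4692',np.polyval(k,.4692),'mean z',pts[:,2].mean(),'mean x',x.mean())
if __name__=='__main__': tilt(sys.argv[1],list(range(int(sys.argv[2]),int(sys.argv[3]))))
E
python3 tilt.py w9 92 155; python3 tilt.py w5 140 225;python3 tilt.py w8 92 155
```

```text
w9 [[ 3.926000e-01 -1.059000e-01  3.820000e-02  4.273930e+01  3.220550e+02]
 [ 3.947000e-01 -1.061000e-01  3.830000e-02  4.255370e+01  3.219631e+02]
 [ 3.969000e-01 -1.064000e-01  3.900000e-02  4.257430e+01  3.219901e+02]
 [ 3.990000e-01 -1.066000e-01  3.950000e-02  4.253120e+01  3.220421e+02]
 [ 4.012000e-01 -1.069000e-01  4.010000e-02  4.254360e+01  3.219718e+02]
 [ 4.034000e-01 -1.071000e-01  4.030000e-02  4.237840e+01  3.220680e+02]
 [ 4.056000e-01 -1.074000e-01  3.950000e-02  4.185320e+01  3.218984e+02]
 [ 4.079000e-01 -1.075000e-01  3.910000e-02  4.151470e+01  3.221283e+02]
 [ 4.102000e-01 -1.079000e-01  3.860000e-02  4.108620e+01  3.219569e+02]
 [ 4.124000e-01 -1.081000e-01  3.960000e-02  4.122490e+01  3.219299e+02]
 [ 4.147000e-01 -1.083000e-01  3.960000e-02  4.101090e+01  3.220752e+02]]
slope deg 1.8013086479632252 z top at x=.4692 0.04138577091664368 mean z 0.039318700725471306 mean x 0.40386694162005754
w5 [[ 4.112000e-01 -1.058000e-01  2.189000e-01  3.021510e+01  3.219195e+02]
 [ 4.140000e-01 -1.063000e-01  2.221000e-01  3.064800e+01  3.216936e+02]
 [ 4.167000e-01 -1.0660
[... 1270 characters left out ...]
3.989000e-01 -1.066000e-01  3.730000e-02  4.040390e+01  3.219730e+02]
 [ 4.012000e-01 -1.068000e-01  3.760000e-02  4.026780e+01  3.220635e+02]
 [ 4.035000e-01 -1.071000e-01  3.850000e-02  4.036800e+01  3.220763e+02]
 [ 4.058000e-01 -1.074000e-01  3.760000e-02  3.985740e+01  3.218620e+02]
 [ 4.081000e-01 -1.076000e-01  3.850000e-02  3.993880e+01  3.218990e+02]
 [ 4.105000e-01 -1.078000e-01  3.800000e-02  3.954760e+01  3.221706e+02]
 [ 4.129000e-01 -1.082000e-01  3.770000e-02  3.923210e+01  3.219375e+02]
 [ 4.152000e-01 -1.084000e-01  3.840000e-02  3.925760e+01  3.219229e+02]]
slope deg 5.678703081467147 z top at x=.4692 0.04413116897313749 mean z 0.037603770759540446 mean x 0.4039508826928578
```

```bash
python3 -m creep '[0,0,0,0, 0,0,0,0, 0,0,-0.002,0, 0,0,-0.003,0, 0,0,-0.003,0]' 0.35 25
python3 - <<'E'
from h import *
snap('wrist','w10');d=snap('scene','s10')
cv2.imwrite('pics/s10c.png',cv2.resize(d['frame'][185:235,250:340,::-1],None,fx=8,fy=8,interpolation=2))
E
python3 tilt.py w10 100 150 |tail -1
```

```text
time: 7.95
ee_pos: [0.4679, -0.1141, 0.0164]
tool_rot: [[-0.994, 0.109, 0.0], [0.109, 0.994, -0.0], [-0.0, -0.0, -1.0]]
ft_force: [0.1, -0.9, 0.4]
grip_width: 0.0297
slope deg -1.0297310272265274 z top at x=.4692 0.04088443685694025 mean z 0.04207857048523572 mean x 0.4031623843570361
```

View pics/s10c.png

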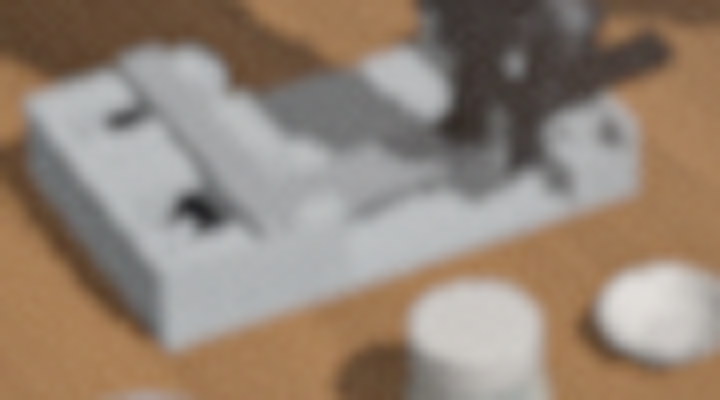

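View pics/w10.png

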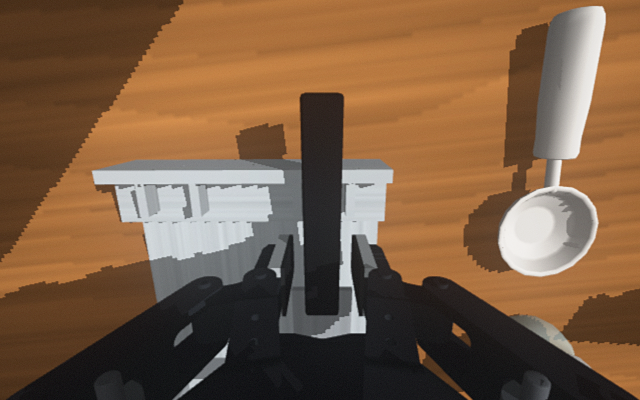

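```bash
python3 -m creep '[0,0,0,0, 0,0,0,0, 0,0,0,0, 0,0,0,0, 0,0,0,0]' 0 60; python3 -m creep '[0,0,-0.001,0, -0.008,0,-0.0015,0, -0.016,0,-0.0015,0, -0.022,0,-0.0015,0, -0.025,0,-0.0015,0]'
python3 - <<'E'
from h import *
snap('wrist','w11');d=snap('scene','s11')
cv2.imwrite('pics/s11c.png',cv2.resize(d['frame'][185:235,250:340,::-1],None,fx=8,fy=8,interpolation=2))
E
```

```text
time: 8.55
ee_pos: [0.468, -0.1141, 0.0164]
tool_rot: [[-0.994, 0.109, 0.0], [0.109, 0.994, -0.0], [-0.0, -0.0, -1.0]]
ft_force: [-1.5, -0.1, 5.5]
grip_width: 0.0147
time: 9.05
ee_pos: [0.4939, -0.117, 0.0178]
tool_rot: [[-0.994, 0.109, 0.001], [0.109, 0.994, -0.0], [-0.001, -0.0, -1.0]]
ft_force: [-0.1, -1.0, -1.3]
grip_width: 0.0147
```

View pics/s11c.png

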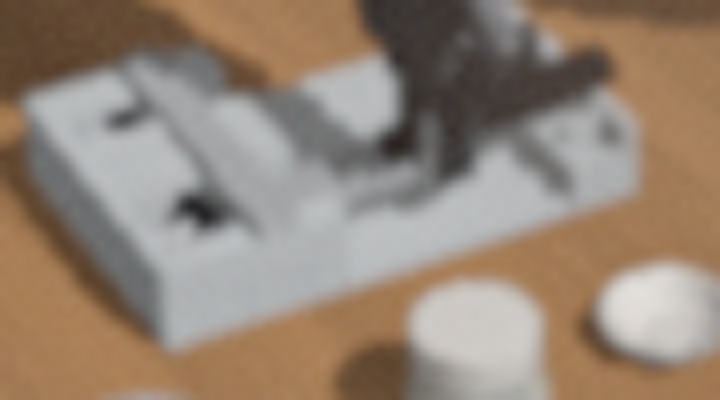

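View pics/w11.png

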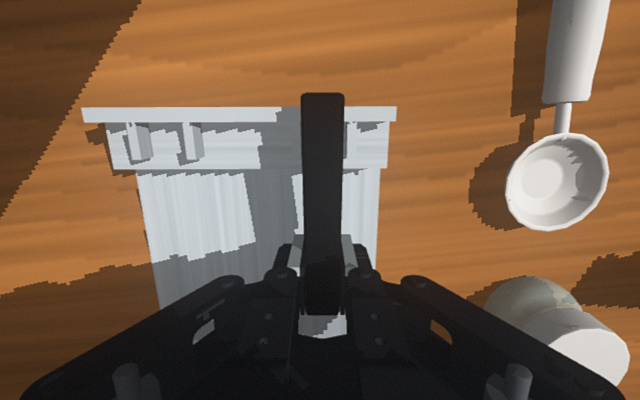

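```bash
python3 -m creep '[-0.004,0,0,0, -0.008,0,0,0, -0.012,0,0,0, -0.015,0,0,0, -0.015,0,0,0]'
python3 - <<'E'
from h import *
snap('wrist','w12')
E
```

```text
time: 9.65
ee_pos: [0.507, -0.1182, 0.0176]
tool_rot: [[-0.994, 0.109, -0.002], [0.109, 0.994, 0.0], [0.002, 0.0, -1.0]]
ft_force: [-5.7, -0.1, 0.7]
grip_width: 0.015
```

View pics/w12.png

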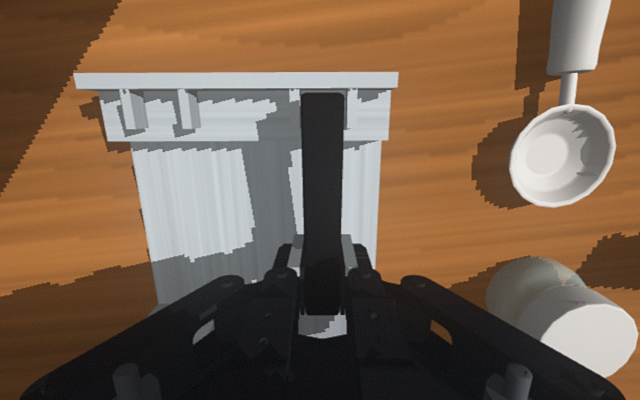

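```bash
python3 - <<'E'
from h import *
d=load('w12');a=np.array([.9942,-.1071]);O=np.array([.5135,-.1530])
u=lambda X:(X[:,:2]-O)@a
for z in(.044,.047,.05):print(z,u(onz(d,[[322,93]],z)))
print(u(onz(d,[[322,89],[200,89.5]],.032)), u(np.array([[.507,-.1182]])))
E
```

```text
0.044 [-0.08672905]
0.047 [-0.08653696]
0.05 [-0.08634486]
[-0.0890375  -0.08897784] [-0.01018938]
```

```bash
python3 -m creep '[-0.002,0,0,0, -0.002,0,0.003,0, -0.002,0,0.006,0, -0.002,0,0.009,0, -0.002,0,0.01,0]'
python3 - <<'E'
from h import *
snap('wrist','w13')
E
python3 tilt.py w13 100 170 | tail -1
```

```text
time: 10.2
ee_pos: [0.5085, -0.1184, 0.0079]
tool_rot: [[-0.994, 0.109, -0.002], [0.109, 0.994, 0.001], [0.002, 0.0, -1.0]]
ft_force: [-14.5, 1.7, 36.8]
grip_width: 0.0149
slope deg -3.997685214940281 z top at x=.4692 0.028201765624650675 mean z 0.02969915799245713 mean x 0.4479024088043666
```

View pics/w13.png

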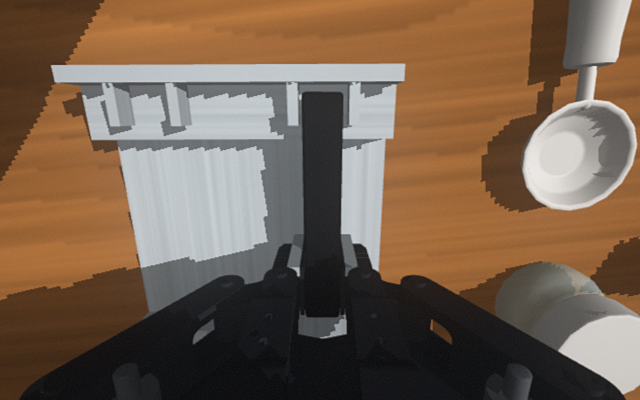

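```bash
python3 -m creep '[0,0,-0.001,0, 0,0,-0.001,0, 0,0,-0.001,0]' 0.35
python3 - <<'E'
from h import *
snap('wrist','w14')
E
python3 tilt.py w14 100 170 | tail -1
```

```text
time: 10.55
ee_pos: [0.5103, -0.1188, 0.0089]
tool_rot: [[-0.994, 0.109, 0.001], [0.109, 0.994, -0.0], [-0.001, -0.0, -1.0]]
ft_force: [-0.7, 0.8, 0.0]
grip_width: 0.0301
slope deg -4.694115032193165 z top at x=.4692 0.02826120047594609 mean z 0.02987723265306133 mean x 0.4496371518687247
```

View pics/w14.png

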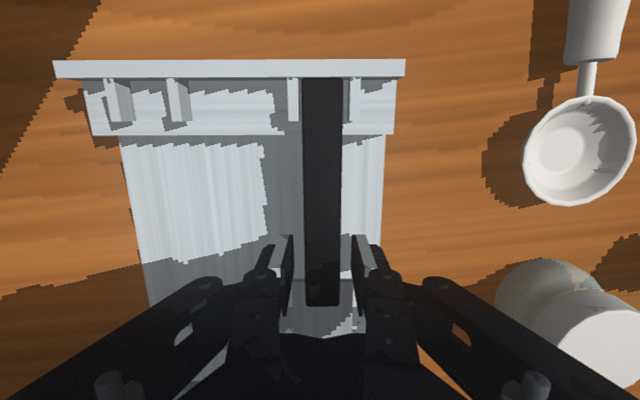

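```bash
python3 -m creep '[0,0,-0.04,0, 0,0,-0.09,0, 0,0,-0.14,0, 0,0,-0.19,0, 0.01,0.04,-0.22,0]'; python3 -m creep '[0.01,0.048,0,1, 0.02,0.096,0,2, 0.03,0.144,0,3, 0.04,0.192,0,4, 0.05,0.24,0,4]' 0.55 40
python3 - <<'E'
from h import *
s=state();print(s['ee_pos'],s['grip_width']);d=snap('top','t15');e=snap('scene','s15')
cv2.imwrite('pics/t15c.png',cv2.resize(d['frame'][130:240,330:420,::-1],None,fx=5.4,fy=5.4,interpolation=2))
cv2.imwrite('pics/s15c.png',cv2.resize(e['frame'][180:235,245:340,::-1],None,fx=8,fy=8,interpolation=2))
E
```

```text
time: 11.1
ee_pos: [0.5067, -0.0812, 0.2323]
tool_rot: [[-0.994, 0.112, 0.006], [0.112, 0.994, -0.002], [-0.006, -0.001, -1.0]]
ft_force: [2.0, 0.8, 0.0]
grip_width: 0.0302
time: 11.6
ee_pos: [0.4804, 0.1675, 0.2285]
tool_rot: [[-0.984, 0.179, 0.001], [0.179, 0.984, 0.0], [-0.001, 0.0, -1.0]]
ft_force: [-0.3, -0.5, -0.1]
grip_width: 0.047
[0.48038748 0.16745137 0.22850724] 0.047018020579550165
```

View pics/t15c.png

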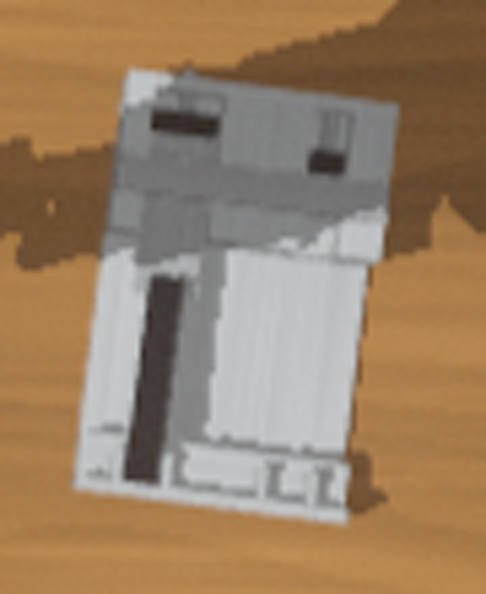

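View pics/s15c.png

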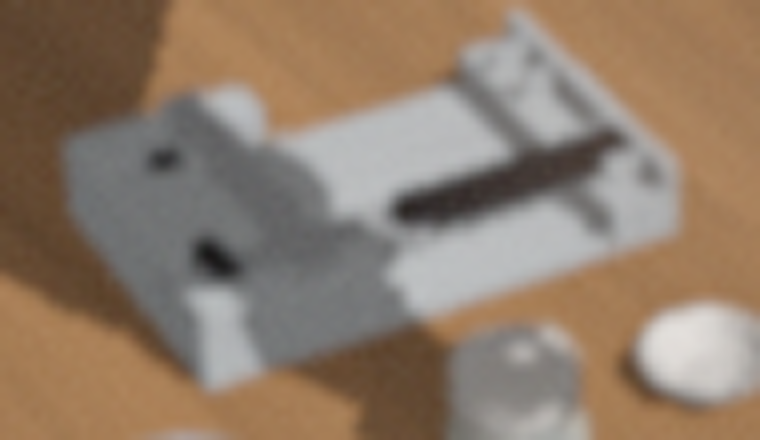

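```bash
python3 -m creep '[0.008,0.035,0.02,0, 0.018,0.069,0.04,0, 0.018,0.069,0.058,0, 0.018,0.069,0.058,0]'
python3 - <<'E'
from h import *
s=state();print(s['ee_pos']);d=snap('wrist','w16')
E
```

```text
time: 12.1
ee_pos: [0.4739, 0.2365, 0.1683]
tool_rot: [[-0.984, 0.176, -0.003], [0.176, 0.984, -0.001], [0.003, -0.002, -1.0]]
ft_force: [-0.7, -0.7, 0.3]
grip_width: 0.047
[0.47391729 0.2365034  0.16828376]
```

View pics/w16.png

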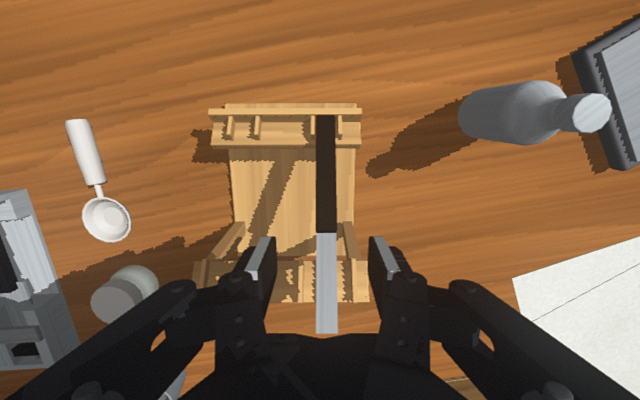

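```bash
python3 -m creep '[0,0.001,0.03,0, 0,0.001,0.06,0, 0,0.001,0.085,0, 0,0.001,0.1,0, 0,0.001,0.103,0]';python3 -m creep '[0,0,0,0]'
python3 - <<'E'
from h import *
s=state();print(s['ee_pos'],s['ft_force']);d=snap('wrist','w17')
E
python3 tilt.py w17 130 200|tail -1
```

```text
time: 12.65
ee_pos: [0.4754, 0.2365, 0.0667]
tool_rot: [[-0.984, 0.179, -0.001], [0.179, 0.984, -0.001], [0.001, -0.001, -1.0]]
ft_force: [0.9, 0.0, -0.1]
grip_width: 0.0471
time: 12.75
ee_pos: [0.476, 0.237, 0.0679]
tool_rot: [[-0.984, 0.179, 0.0], [0.179, 0.984, 0.0], [-0.0, 0.0, -1.0]]
ft_force: [0.3, -0.4, -0.8]
grip_width: 0.047
[0.47600208 0.23704529 0.06789507] [ 0.31683507 -0.44098029 -0.78620049]
slope deg 27.324167218587046 z top at x=.4692 0.0801101989346985 mean z 0.061005367605329305 mean x 0.43244520369050654
```

View pics/w17.png

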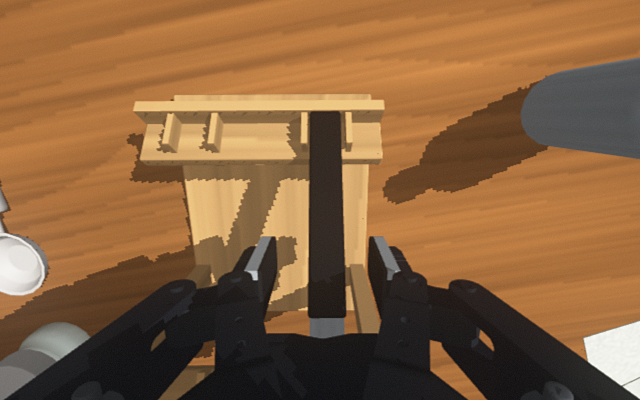

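```bash
python3 -m creep '[0,0.002,0,0, 0,0.002,0,0]'; python3 -m creep '[0,0,0,0, 0,0,0,0, 0,0,0,0, 0,0,0,0, 0,0,0,0]' 0 40; python3 -m creep '[0,0,-0.01,0, 0,0,-0.03,0, 0,0,-0.06,0, 0,0,-0.09,0, 0,0,-0.13,0]'
python3 - <<'E'
from h import *
s=state();print(s['ee_pos']);d=snap('wrist','w18')
E
```

```text
time: 13.0
ee_pos: [0.4765, 0.2399, 0.0683]
tool_rot: [[-0.984, 0.178, 0.002], [0.178, 0.984, 0.001], [-0.002, 0.001, -1.0]]
ft_force: [-0.3, -0.4, -0.2]
grip_width: 0.0475
time: 13.5
ee_pos: [0.4758, 0.2396, 0.0676]
tool_rot: [[-0.984, 0.177, 0.0], [0.177, 0.984, 0.0], [-0.0, 0.0, -1.0]]
ft_force: [-1.4, -0.3, 7.0]
grip_width: 0.0151
time: 14.0
ee_pos: [0.4747, 0.2391, 0.1981]
tool_rot: [[-0.984, 0.178, -0.002], [0.178, 0.984, -0.001], [0.002, -0.001, -1.0]]
ft_force: [1.2, -0.5, -0.7]
grip_width: 0.0149
[0.47472324 0.2390987  0.19814921]
```

View pics/w18.png

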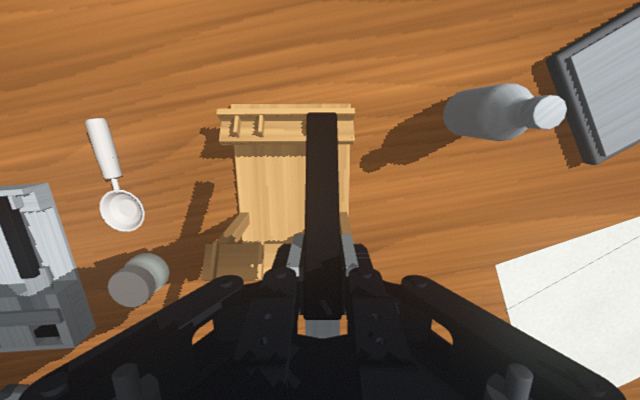

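```bash
python3 -m creep '[-0.007,-0.048,-0.01,-1, -0.014,-0.096,-0.02,-2, -0.021,-0.144,-0.03,-3, -0.028,-0.192,-0.03,-4, -0.035,-0.24,-0.03,-4]'; python3 -m creep '[-0.003,-0.045,0,0, -0.006,-0.09,0,0, -0.009,-0.135,0,0, -0.012,-0.17,0,0, -0.014,-0.18,0,0]'; python3 -m creep '[0,0,0.03,0, 0,0,0.06,0]'
python3 - <<'E'
from h import *
s=state();print(s['ee_pos'],s['tool_rot'][:,0])
a=np.array([.9942,-.1071]);b=np.array([.1071,.9942]);O=np.array([.51345,-.1535]);t=s['ee_pos'][:2]-O;print(t@a,t@b)
E
```

```text
time: 14.55
ee_pos: [0.4672, -0.0046, 0.2281]
tool_rot: [[-0.994, 0.108, 0.001], [0.108, 0.994, -0.0], [-0.001, 0.0, -1.0]]
ft_force: [1.4, -1.5, -0.8]
grip_width: 0.0155
time: 15.05
ee_pos: [0.4615, -0.1865, 0.2277]
tool_rot: [[-0.994, 0.111, 0.001], [0.111, 0.994, -0.001], [-0.001, -0.001, -1.0]]
ft_force: [-0.1, -0.1, -1.5]
grip_width: 0.0153
time: 15.25
ee_pos: [0.4623, -0.1838, 0.1674]
tool_rot: [[-0.994, 0.11, 0.002], [0.11, 0.994, -0.001], [-0.002, -0.001, -1.0]]
ft_force: [0.2, -0.1, -0.1]
grip_width: 0.0152
[ 0.46230829 -0.18381389  0.16741638] [-0.99394325  0.10987009 -0.0023176 ]
-0.047598474891461434 -0.0356153460917021
```

```bash
python3 -m creep '[0.0015,0.0006,0.03,0, 0.0015,0.0006,0.06,0, 0.0015,0.0006,0.085,0, 0.0015,0.0006,0.091,0, 0.0015,0.0006,0.091,0]' - 30
python3 - <<'E'
from h import *
s=state();print(s['ee_pos'],s['tool_rot'][:,0])
a=np.array([.9942,-.1071]);b=np.array([.1071,.9942]);O=np.array([.51345,-.1535]);t=s['ee_pos'][:2]-O;print(t@a,t@b)
d=snap('wrist','w19')
cv2.imwrite('pics/c19.png',cv2.resize(d['frame'][100:330,230:470,::-1],None,fx=2.6,fy=2.6,interpolation=2))
E
```

```text
time: 15.75
ee_pos: [0.46, -0.1821, 0.076]
tool_rot: [[-0.994, 0.108, -0.001], [0.108, 0.994, 0.001], [0.002, 0.001, -1.0]]
ft_force: [-0.1, -0.3, 0.1]
grip_width: 0.0155
[ 0.46002544 -0.18208624  0.07597487] [-0.99409704  0.10848397  0.0015171 ]
-0.05005311239355326 -0.03414221023165562
```

View pics/c19.png

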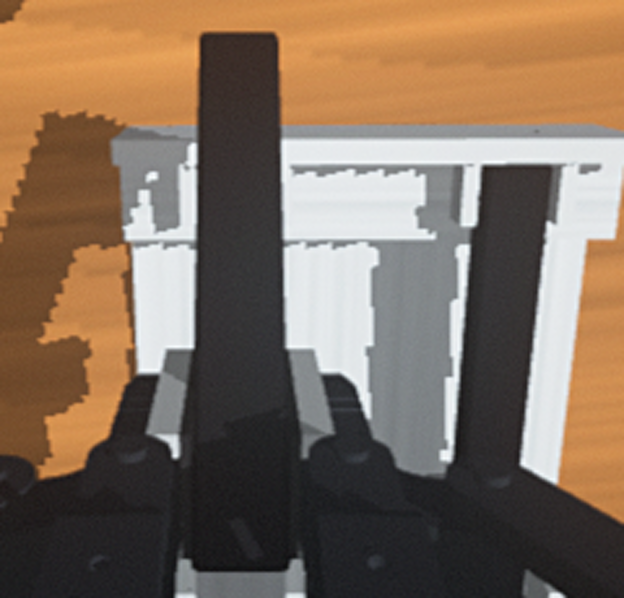

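```bash
python3 - <<'E'
from h import *
d=load('w19');a=np.array([.9942,-.1071]);b=np.array([.1071,.9942]);O=np.array([.51345,-.1535])
c=lambda p: np.array(p)/2.6+[230,100]-.4
P=onz(d,[c(p) for p in[(111,141),(623,138),(113,166),(620,163)]],.032)
for p in P: print(((p[:2]-O)@a).round(4),((p[:2]-O)@b).round(4))
E
```

```text
-0.0951 -0.065
-0.0955 0.0583
-0.0891 -0.0648
-0.0895 0.0584
```

```bash
python3 -m creep '[0,0,0.01,0, 0,0,0.018,0, 0,0,0.024,0, 0,0,0.029,0, 0,0,0.034,0]'; python3 -m creep '[0,0,0.004,0, 0,0,0.008,0, 0,0,0.012,0, 0,0,0.016,0, 0,0,0.02,0]'
python3 - <<'E'
from h import *
s=state()
a=np.array([.9942,-.1071]);b=np.array([.1071,.9942]);O=np.array([.51345,-.1535]);t=s['ee_pos'][:2]-O;print(s['ee_pos'],t@a,t@b)
d=snap('wrist','w20')
E
python3 tilt.py w20 100 155|tail -1
```

```text
time: 16.3
ee_pos: [0.4604, -0.1827, 0.042]
tool_rot: [[-0.994, 0.109, 0.0], [0.109, 0.994, -0.0], [-0.0, -0.0, -1.0]]
ft_force: [0.4, 0.5, 8.6]
grip_width: 0.0157
time: 16.8
ee_pos: [0.4613, -0.1831, 0.0224]
tool_rot: [[-0.994, 0.109, 0.002], [0.109, 0.994, -0.001], [-0.002, -0.001, -1.0]]
ft_force: [2.4, 0.5, 8.3]
grip_width: 0.0154
[ 0.46130175 -0.18307528  0.02238896] -0.04867827258349307 -0.03498882237640752
slope deg 11.497749474520617 z top at x=.4692 0.04725018207104488 mean z 0.03269207312445917 mean x 0.3980596378425937
```

View pics/w20.png

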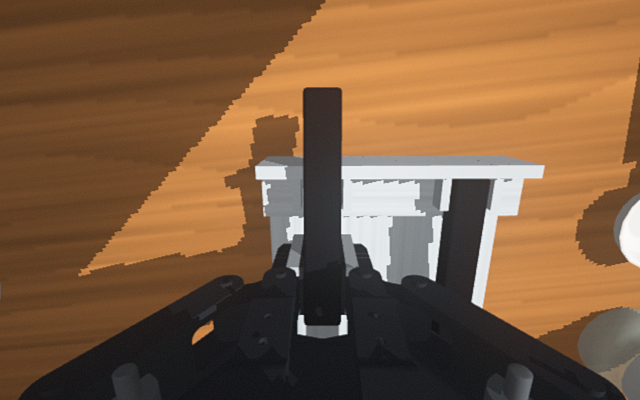

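```bash
python3 -m creep '[0,0,0.003,0, 0,0,0.006,0, 0,0,0.009,0, 0,0,0.01,0]'
python3 - <<'E'
from h import *
d=snap('wrist','w21');d=snap('scene','s21')
cv2.imwrite('pics/s21c.png',cv2.resize(d['frame'][170:235,245:345,::-1],None,fx=8,fy=8,interpolation=2))
E
python3 tilt.py w21 100 155|tail -1
```

```text
time: 17.25
ee_pos: [0.4617, -0.1832, 0.0124]
tool_rot: [[-0.994, 0.109, 0.002], [0.109, 0.994, -0.001], [-0.002, -0.001, -1.0]]
ft_force: [3.5, -1.0, 7.5]
grip_width: 0.0155
slope deg 0.2762288139930673 z top at x=.4692 0.0383762634661723 mean z 0.03802989225016542 mean x 0.39778680436379965
```

View pics/s21c.png

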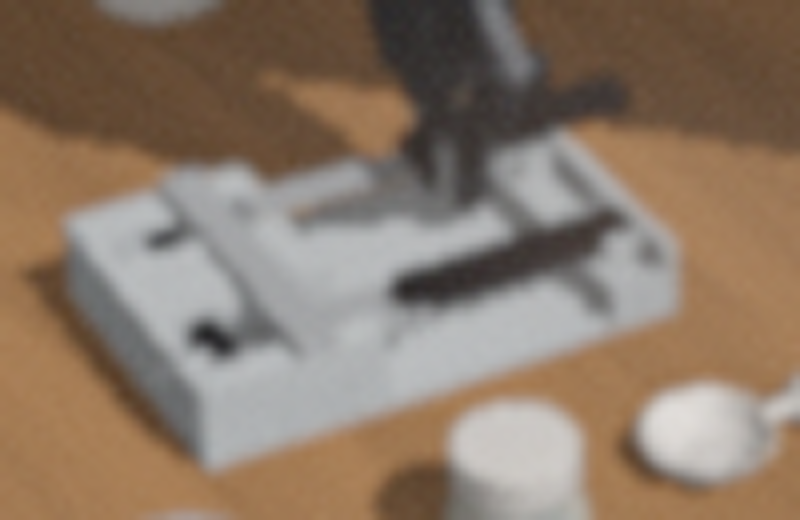

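Nearly level with the blade in its pocket. Release so that it drops onto the wall and deck, then regrasp.

```bash
python3 -m creep '[0,0,0,0, 0,0,0,0, 0,0,-0.002,0, 0,0,-0.004,0, 0,0,-0.004,0]' 0.35 30
python3 - <<'E'
from h import *
s=state()
a=np.array([.9942,-.1071]);b=np.array([.1071,.9942]);O=np.array([.51345,-.1535]);t=s['ee_pos'][:2]-O;print(s['ee_pos'],t@a,t@b)
d=snap('wrist','w22');d=snap('scene','s22')
cv2.imwrite('pics/s22c.png',cv2.resize(d['frame'][170:235,245:345,::-1],None,fx=8,fy=8,interpolation=2))
E
python3 tilt.py w22 100 155|tail -1
```

```text
time: 17.85
ee_pos: [0.4604, -0.1827, 0.0165]
tool_rot: [[-0.994, 0.109, 0.0], [0.109, 0.994, -0.0], [-0.0, -0.0, -1.0]]
ft_force: [0.2, -0.0, -0.5]
grip_width: 0.03
[ 0.46043882 -0.18265439  0.01647803] -0.04958128285382618 -0.03466279450146164
slope deg -4.951999940808226 z top at x=.4692 0.03439373044774547 mean z 0.04071672427557562 mean x 0.39666161648879295
```

View pics/s22c.png

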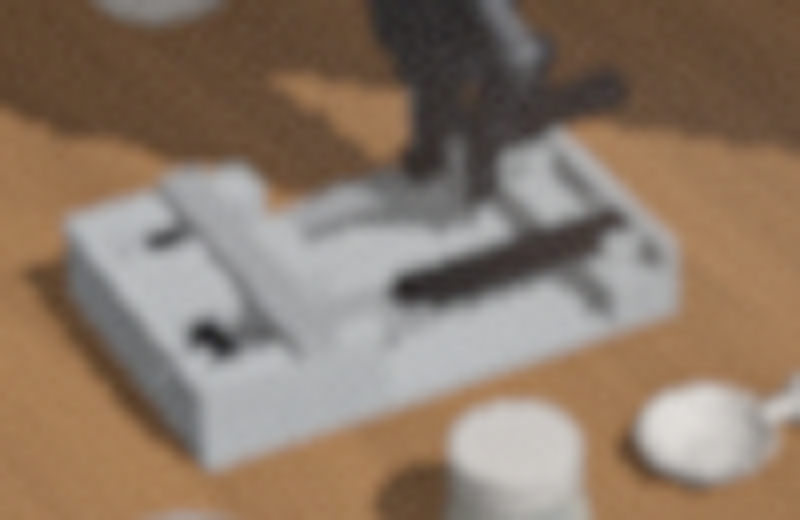

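View pics/w22.png

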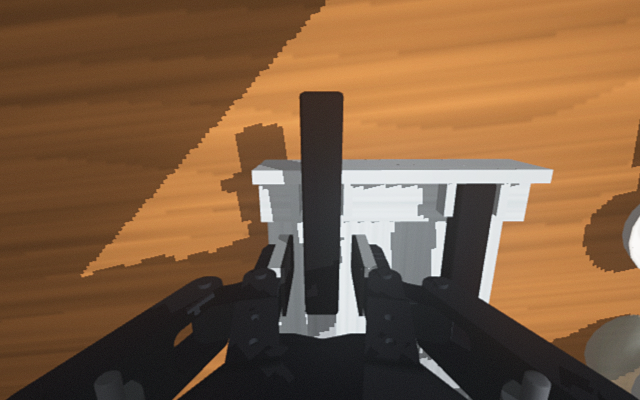

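```bash
python3 -m creep '[0,0,0,0, 0,0,0,0, 0,0,0,0, 0,0,0,0, 0,0,0,0]' 0 60; python3 -m creep '[0,0,-0.001,0, -0.008,0,-0.0015,0, -0.016,0,-0.0015,0, -0.022,0,-0.0015,0, -0.025,0,-0.0015,0]'; python3 -m creep '[-0.004,0,0,0, -0.008,0,0,0, -0.008,0,0,0]'
python3 - <<'E'
from h import *
s=state()
a=np.array([.9942,-.1071]);b=np.array([.1071,.9942]);O=np.array([.51345,-.1535]);t=s['ee_pos'][:2]-O;print(s['ee_pos'],t@a,t@b)
d=snap('wrist','w23');d=snap('scene','s23')
cv2.imwrite('pics/s23c.png',cv2.resize(d['frame'][170:235,245:345,::-1],None,fx=8,fy=8,interpolation=2))
E
```

```text
time: 18.45
ee_pos: [0.4604, -0.1826, 0.0163]
tool_rot: [[-0.994, 0.109, 0.0], [0.109, 0.994, -0.0], [-0.0, -0.0, -1.0]]
ft_force: [-0.9, -0.4, 6.0]
grip_width: 0.0149
time: 18.95
ee_pos: [0.4863, -0.1855, 0.0177]
tool_rot: [[-0.994, 0.108, 0.001], [0.108, 0.994, -0.0], [-0.001, -0.0, -1.0]]
ft_force: [-0.0, 0.6, -0.6]
grip_width: 0.0147
time: 19.25
ee_pos: [0.4929, -0.186, 0.0175]
tool_rot: [[-0.994, 0.109, -0.001], [0.109, 0.994, 0.0], [0.001, 0.0, -1.0]]
ft_force: [-4.7, 0.1, 0.4]
grip_width: 0.015
[ 0.49294438 -0.18601841  0.01752213] -0.016903966838392723 -0.03452595777260282
```

View pics/s23c.png

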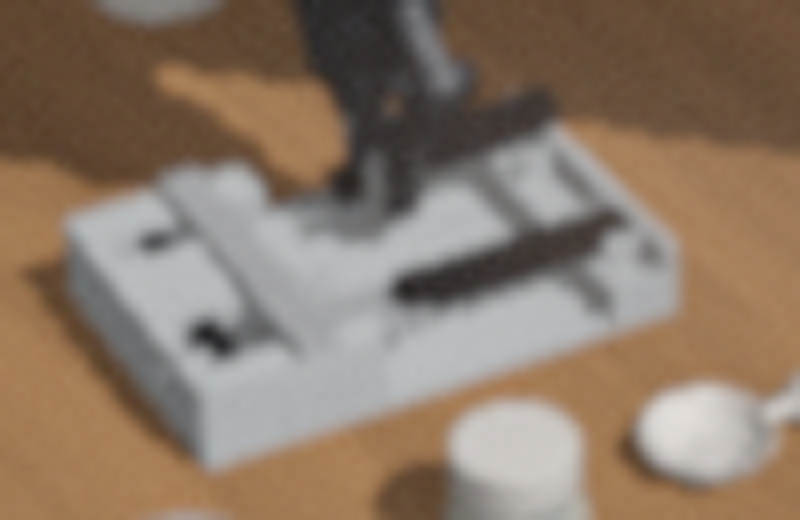

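View pics/w23.png

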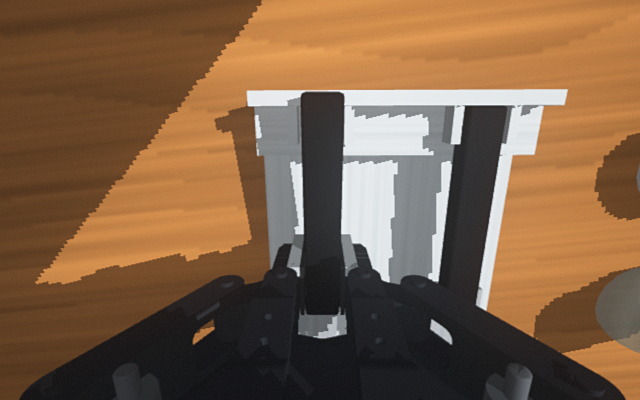

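```bash
python3 -m creep '[-0.004,0,0,0, -0.008,0,0,0, -0.01,0,0,0, -0.01,0,0,0]'
python3 - <<'E'
from h import *
s=state()
a=np.array([.9942,-.1071]);b=np.array([.1071,.9942]);O=np.array([.51345,-.1535]);t=s['ee_pos'][:2]-O;print(s['ee_pos'],t@a,t@b)
d=snap('wrist','w24')
E
```

```text
time: 19.75
ee_pos: [0.5021, -0.1869, 0.0175]
tool_rot: [[-0.994, 0.109, -0.002], [0.109, 0.994, 0.001], [0.002, 0.001, -1.0]]
ft_force: [-8.1, 0.1, 1.1]
grip_width: 0.0152
[ 0.5020999  -0.18693272  0.01749614] -0.0077036245551220985 -0.03445440942901312
```

View pics/w24.png

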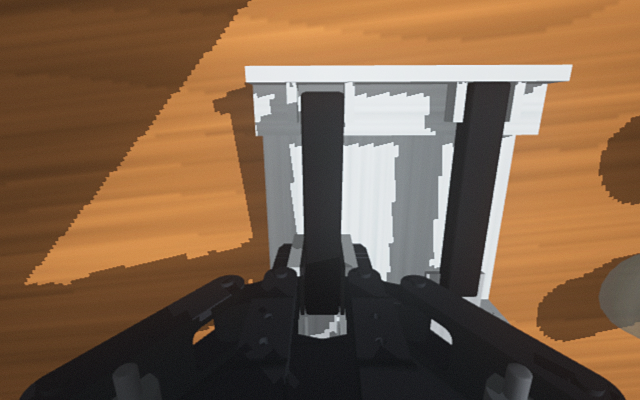

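```bash
python3 -m creep '[0,0,0.003,0, 0,0,0.006,0, 0,0,0.0085,0, 0,0,0.009,0]' - 40
python3 - <<'E'
from h import *
d=snap('wrist','w25')
E
python3 -m creep '[0,0,-0.001,0, 0,0,-0.001,0, 0,0,-0.001,0]' 0.35
python3 - <<'E'
from h import *
d=snap('wrist','w26');e=load('w25')
cv2.imwrite('pics/c26.png',np.hstack([x['frame'][50:330,230:580,::-1] for x in(e,d)]))
E
```

```text
time: 20.2
ee_pos: [0.5017, -0.1869, 0.0085]
tool_rot: [[-0.994, 0.109, -0.002], [0.109, 0.994, 0.001], [0.002, 0.001, -1.0]]
ft_force: [-9.3, 0.7, 7.4]
grip_width: 0.0148
time: 20.55
ee_pos: [0.5036, -0.1875, 0.0099]
tool_rot: [[-0.994, 0.109, 0.001], [0.109, 0.994, -0.0], [-0.001, -0.0, -1.0]]
ft_force: [0.5, -0.1, 0.3]
grip_width: 0.0294
```

View pics/c26.png

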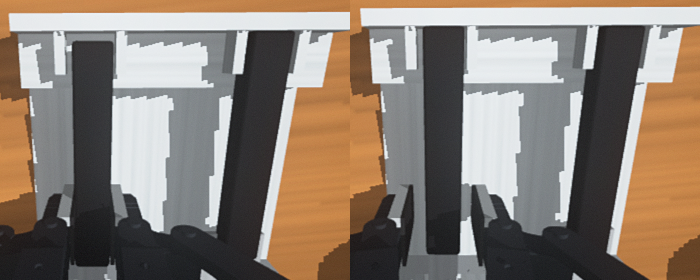

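Before release the tail stood clear of the wall (right-hand panel: it sprang back flush to the wall, like the wide one). Retreat straight up and verify.

```bash
python3 -m creep '[0,0,-0.04,0, 0,0,-0.09,0, 0,0,-0.14,0, 0,0,-0.19,0, 0.01,0.04,-0.23,0]'; python3 -m creep '[0.01,0.048,0,0, 0.02,0.096,0,0, 0.03,0.144,0,0, 0.03,0.192,0,0, 0.03,0.24,0,0]'
python3 - <<'E'
from h import *
d=snap('top','t27');e=snap('scene','s27')
cv2.imwrite('pics/t27c.png',cv2.resize(d['frame'][130:240,330:420,::-1],None,fx=5.4,fy=5.4,interpolation=2))
cv2.imwrite('pics/s27c.png',cv2.resize(e['frame'][170:290,225:345,::-1],None,fx=5,fy=5,interpolation=2))
E
```

```text
time: 21.1
ee_pos: [0.5001, -0.1542, 0.2382]
tool_rot: [[-0.994, 0.111, 0.005], [0.111, 0.994, -0.002], [-0.005, -0.002, -1.0]]
ft_force: [2.1, 0.4, 0.4]
grip_width: 0.0299
time: 21.6
ee_pos: [0.4943, 0.0921, 0.2349]
tool_rot: [[-0.994, 0.109, 0.001], [0.109, 0.994, 0.0], [-0.001, 0.0, -1.0]]
ft_force: [1.3, -0.4, -0.0]
grip_width: 0.0301
```

View pics/t27c.png

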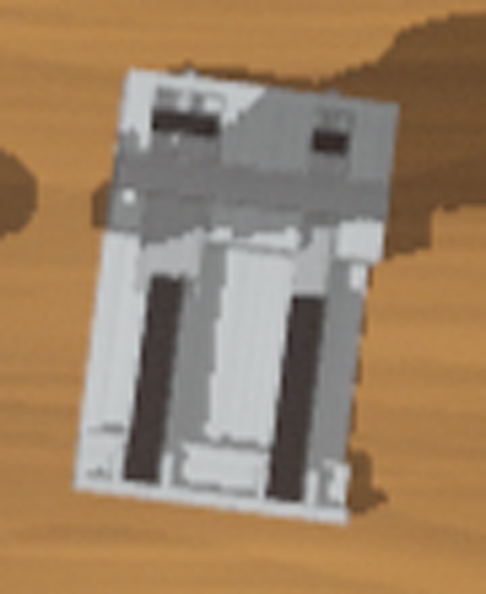

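View pics/s27c.png

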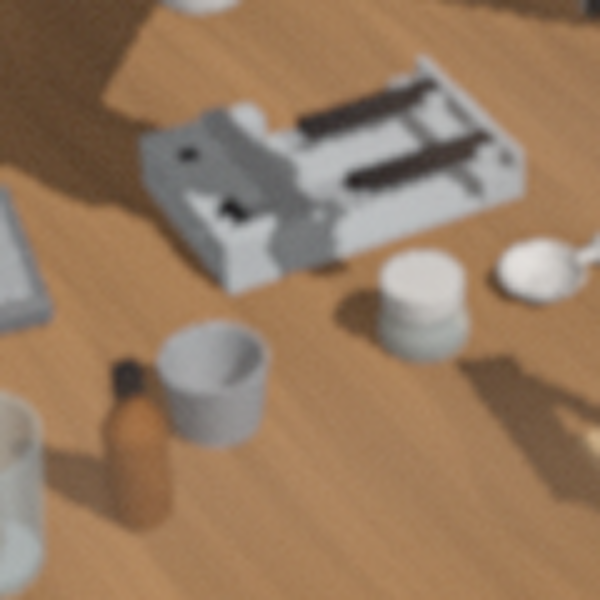

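View pics/t27.png

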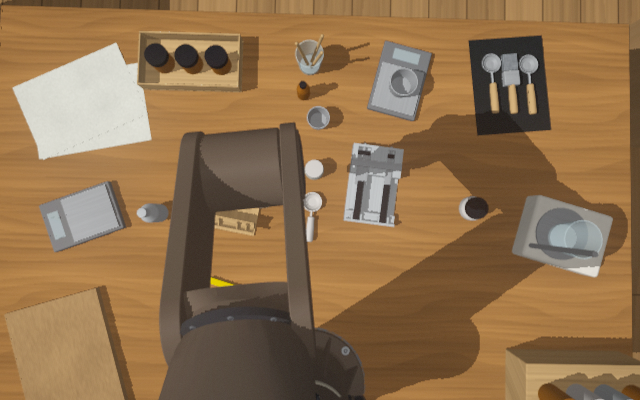

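```bash
python3 -m creep '[0.02,-0.04,0,0, 0.04,-0.08,0,0, 0.04,-0.11,0,0, 0.04,-0.11,0,0, 0.04,-0.11,0,0]'
python3 - <<'E'
from h import *
d=snap('wrist','w28')
cv2.imwrite('pics/c28.png',cv2.resize(d['frame'][100:320,150:400,::-1],None,fx=3.1,fy=3.1,interpolation=2)[:600])
E
```

```text
time: 22.2
ee_pos: [0.4429, -0.0156, 0.2347]
tool_rot: [[-0.994, 0.111, 0.001], [0.111, 0.994, 0.0], [-0.001, 0.0, -1.0]]
ft_force: [0.5, 0.9, 0.0]
grip_width: 0.0297
```

View pics/c28.png

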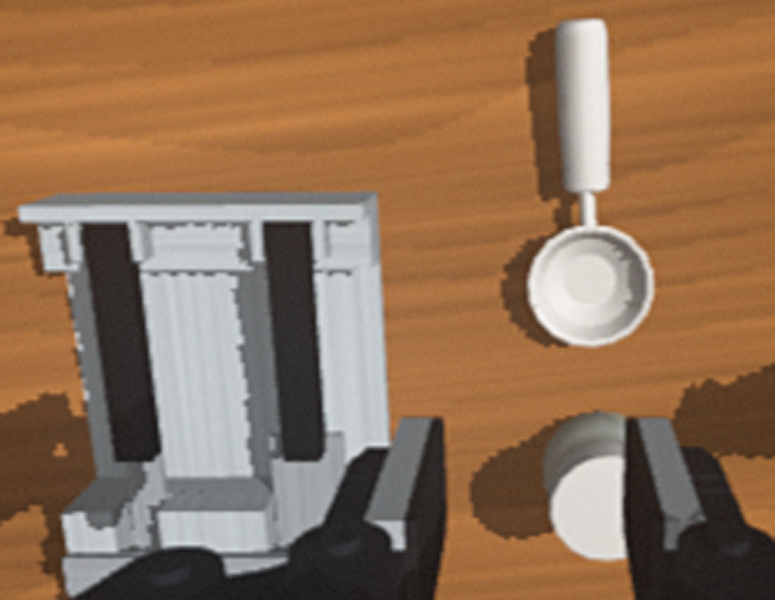

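```bash
python3 - <<'E'
from h import *
d=load('w28');a=np.array([.9942,-.1071]);b=np.array([.1071,.9942]);O=np.array([.51345,-.1535])
c=lambda p: np.array(p)/3.1+[150,100]-.4
for n,p in[('Ntail',(106,224)),('Njun',(136,460)),('Wtail',(286,223)),('Wjun',(302,460))]:
    X=onz(d,c(p),.032)[0,:2]-O;print(n,(X@a).round(4),(X@b).round(4))
from workcell import close_job
print(close_job())
E
```

```text
Ntail -0.0888 -0.0326
Njun 0.009 -0.0332
Wtail -0.0888 0.0356
Wjun 0.0093 0.0345
the job is handed in; nothing more can be done
None
```

Both spatulas are packed in their own compartments, and I handed the job in with the gripper open and clear of everything at about 22 s of the 62 s allowed.

I did the wide one first, then the narrow one, the same way each time:
1. I lifted it off the rest by the handle.
2. I tipped it down by pressing the handle underside on the tail wall.
3. I let it settle with its tip on the blade deck, then gripped it again.
4. I slid the blade under the bar and pushed the stop back with about 6 to 8 N.
5. I lowered the handle inside the tail wall and let go, and the stop pressed the tail back against the wall.

**Position:** in the last wrist and top pictures both handles lie behind the tail wall and between the tail ribs. At the height of a flat-lying handle they run from about x = -89 to +9 mm in the cassette, against -90 to +10 mm when home. That is within the camera's 2 mm. They sit at y = +35 and -33 mm.

**Checks that disagreed or were not direct:**
- My handle-width tilt estimate was off by about 3° in checks against known tilts and upset by shadow. It read about -4.7° for the wide spatula at release, so I judged flatness from the handle positions and pictures instead.
- Neither stop's travel was measured directly; I inferred it from the tail positions, the push force and the stop's shift in the pictures.
- The wrist force reached about 37 N while I laid the wide spatula flat, well below 120 N. The narrow one needed only 7 N.

The jar, cup, scoop and bottles look unmoved in the last overview. The arm hid part of the yellow look-alike there, but I never touched it.

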